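# Load the loaf maker's tray and start its timer

### The arm

A 6-joint arm with a two-finger parallel gripper is mounted at the origin on the work surface. World frame = base frame: x ahead of the robot, y to its left, z up, the work surface at z = 0. Lengths are in m, angles in rad, forces in N, time in s.
With the tool pointing down it reaches from about 0.275 to 0.825 m from the base axis. Payload 4.9 kg.
Tool frame: the origin (TCP) lies midway between the tips of the shut fingers; the grasp point (between the pads) lies 19 mm behind it (hold_point_z is the distance from the TCP to the grasp point, in m); z points along the fingers, y is the line along which they close (so a half turn about z gives the same grasp; the last joint's range is limited). The gripper opens to 85 mm and grips with 20 to 120 N. Pads are 22 mm wide; open, the fingers measure 114 mm over their backs; the gripper's body (76 mm by 85 mm) begins 54 mm behind the grasp point. The pads swing forward as they close: fully open they stand 13 mm farther back than shut.
Start: joints at [-1.344, 0.326, -0.193, 1.052, 0, 1.437], TCP at [0.194, -0.515, 0.192] pointing down, gripper open.
Joint ranges: [-2.65, 2.65], [-0.97, 1.79], [-1.3, 1.35], [-1.93, 2.1], [-1.47, 1.37], [-3.14, 3.14]. Speed limits (rad/s): [2.57, 2.57, 3.14, 3.14, 3.14, 3.14].

### API

Orientations are given as a rotation vector (axis times angle).
In Python, from cell import sense, read_camera, camera_info, close_job, spot_in, tip_of, hold_point_z gives the robot as it stands.
- The arm moves only by the tool drive_tool, never from a script. Its argument "steps" is a list of rows, each an object of numbers: "x", "y", "z": the shift along the tool's x, y, z scaled (see below); "wx", "wy", "wz": the turn, a rotation vector about the tool's x, y, z scaled (see below); "jaw": the closure, from 0 (fully open) to 1 (shut). In form: [{"x": .., "y": .., "z": .., "wx": .., "wy": .., "wz": .., "jaw": ..}, ...]. A call has 1 to 5 rows; each row shifts and turns the commanded pose from where the row before left it, along the tool's axes as they then stand; what a row does not reach is not made up. The controller multiplies each number of a shift by 0.04 m and each number of a turn by pi/2 rad. A row lasts 1/12 s, in which the tool goes at most 41.7 mm and 7.16 degrees, less where a joint would pass 70% of its speed; a pose out of reach is approached as far as the arm can. A call with a number of a shift or a turn outside -1 to 1 is refused whole. A call with a gripper value outside its range is refused whole. The fingers move at their own pace and stop on an object; "newtons" is the grip in N (left out, the last holds). Time passes only in rows, so rows that do not move let the fingers close. It gives the time, the measured TCP pose, the force, the opening and the grip force at its end, in the units of the state.
- sense(): the state, without advancing time (a new reading comes with each control period).
- read_camera(name): name is "scene" or "top"; returns the picture (420x560x3 uint8, red, green, blue); there is no depth.
- camera_info(name): a dict with "intrinsics" (3x3 intrinsics, pixels), "view" (4x4, takes a point from world to camera coordinates). Camera axes: x right, y down, z forward; pixel columns grow to the right and rows downward; lengths in m; the calibration is good to about 2 mm. A picture is of the moment at which its call begins. camera_info takes no time and is no camera call.
- close_job(): hands the job in; it is judged then, once.
Trained networks look in the newest picture that a camera, given by its name, has taken for a name from the list of things; names that differ only in an ending like _2 or _b are one class to them, and where a whole thing is asked for, a point or a joint stands for the part that bears it (a point fixed in the world has none). Each returns a list of dicts, best first, with "p" (0 to 1); they miss things now and then, are a little off and sometimes report something else, mostly with a low value. They report only what shows in the picture. A call takes as long as a camera call. They do not tell look-alikes from the thing itself.
- spot_in(camera, label): "location" ([x, y, z] in m, in world coordinates, good to about 4 mm: the middle of the surface that is visible of it).
- tip_of(camera, label): "location" ([x, y, z] in m, in world coordinates, good to about 4 mm: a listed point, or the origin of a listed thing).
The state is a dict: "time_s": time; "joint_pos": joint angles; "dq": joint speeds; "joint_efforts": joint torques, N m; "tool_pos": TCP position; "orientation": TCP orientation; "wrist_force": force on the tool from outside, world axes, zero at the start; "ft_torque": the same for the moment, N m; "grip_width": finger opening in m; "gripper_force": force on a finger pad.
Only numpy, scipy, OpenCV 4.12 (cv2) and the standard library are available. Lean on these libraries where they do the work, as an engineer would, in place of code of your own. Each camera call takes 0.05 s, during which the arm holds its last target. There are 200 camera calls.

### The job

The washed little bread moulds should be warmed in the loaf maker: move the steel sieve out of the tray's way onto the green pot holder, pull the tray out all the way and stand every mould upright on it, right way up. Then slide the tray fully home with the moulds on it, and only after that turn the timer knob clockwise until it clicks past its detent and rests at the orange dot. Leave the rolling pin and the amber jar where they are.

Things in the scene. Friction and masses are not known exactly. Their poses are not given: they have to be found in the camera images.
- maker: loaf maker: low white housing, 240 deep (x) x 330 wide (y) x 135 mm high, fixed, on the ledge. Origin: centre of its underside; its open front is at its x = -120 mm and looks to -x (towards the robot). The front opening is 302 mm wide, from 12 to 107 mm high. Timer knob on its top near the front
- tray (a joint): pull-out steel tray of the loaf maker, m: 0 = fully home, 0.13 = pulled out to its stop; it slides out along the maker's -x. It stays where it is left; about 2 N moves it
- tray_floor (a point): centre of the tray's inner floor, on its upper face (22 mm over the ledge); moves with the tray, axes parallel to the maker's. Inner floor 100 (x) x 285 mm (y), with a rim 14 mm above the floor and 5 mm thick all round. Pulled out fully, this point is 75 mm in front of the maker's front
- tray_handle (a point): middle of the tray's pale wooden bar handle: round bar 12 mm thick, 120 mm long along the maker's y, 95 mm over the ledge; free space below it; it stands 55 mm in front of the tray's front rim, 110 mm (horizontally) from tray_floor, on two slanting struts at its ends. Can be pinched from above
- timer (a joint): angle of the timer knob, rad, growing clockwise seen from above; range -0.15 to 1.3. It rests near 0 (off, pointer to the black dot, along the maker's +x) and, past the click, near 1.1 (orange dot); the detent's hump is at 0.55 and takes about 0.13 N m; past it the knob snaps on by itself
- timer_grip (a point): timer knob's red grip bar: on the (vertical) axis, 12 mm below the top of the bar. Bar 46 mm long (along this frame's x, white pointer line towards +x) x 13 mm wide x 26 mm high, on a black disc of 48 mm diameter; the bar's top is 170 mm over the ledge. The frame turns with the knob
- mould0: aluminium bread mould, an open cup 54 mm in diameter, 55 mm high, wall 3 mm, 90 g; origin at the centre of its underside, z up out of its mouth. May be absent
- mould1: aluminium bread mould, an open cup 54 mm in diameter, 55 mm high, wall 3 mm, 90 g; origin at the centre of its underside, z up out of its mouth. May be absent
- mould2: aluminium bread mould, an open cup 54 mm in diameter, 55 mm high, wall 3 mm, 90 g; origin at the centre of its underside, z up out of its mouth. May be absent
- mould3: aluminium bread mould, an open cup 54 mm in diameter, 55 mm high, wall 3 mm, 90 g; origin at the centre of its underside, z up out of its mouth. May be absent
- mat: blue draining mat, 200 x 200 x 5 mm, fixed; the moulds start on it. Origin: centre of its underside
- sieve: small steel sieve, 120 g: bowl 68 mm in diameter, 32 mm high, with its origin at the centre of the bowl's flat underside; z up. A flat handle 12 mm wide (y) and 8 mm thick runs along its -x to x = -162 mm, 28 mm up, with a little foot at its end
- sieve_grip (a point): point on the sieve's handle, 62 mm from the bowl's centre (near the balance point), 28 mm over its underside; the handle runs along this frame's x
- potholder: green silicone pot holder, 160 x 160 x 6 mm, lying fixed to the left of the tray; origin: centre of its underside, x parallel to the maker's x
- pin: wooden rolling pin lying on the ledge, 370 mm long (x), 48 mm thick; origin under its middle. Bystander
- jar: amber glass jar with orange cap, 70 mm in diameter, 110 mm high; origin under its middle. Bystander
There are look-alikes about, which are no part of the job. Several things look just like the sieve: the one meant starts nearest to the robot's base. What is shaped like the mould0 but purple is not meant.

How it is judged:
By the outcome, as a careful person would: the job done as asked, in the order asked, and still so for the second after the job is handed in, with the robot touching nothing.
Of mould0, mould1, mould2, mould3 only 3 to 4 are there at a start; the rules pass over those that are not, and their reading is None.
At some moment in a run one of mould0, mould1, mould2, mould3, sieve may be knocked a few centimetres aside while the robot is not near it.
It also fails if it takes over 200 s, if anything falls off the work surface, if the arm or the gripper's body presses on something with over 40 N, if the wrist force passes 120 N, or if a joint passes its speed limit or range.

## Working session

There is one attempt and no reset: what is moved stays moved. The work goes in short steps, Python scripts to look and compute and a tool call to move; the robot and the scene stay as the last step left them, time stands still between calls to the robot, and variables do not carry over. Pictures are saved under pics/ and viewed, at most 14 in all, crops included, and the job is handed in when it is done.

Besides the shell and the picture viewer there is one more tool, called in YAML: its name, and indented under it one key for each argument. drive_tool: Moves the arm, as the interface text tells. Its arguments: {"type":"object","properties":{"steps":{"type":"array"},"newtons":{"type":"number"}},"required":["steps"]}

```bash
ls; mkdir -p pics; cat > h.py <<'E'
import numpy as np, cv2
from cell import *
def snap(n,f):
    im=read_camera(n); cv2.imwrite('pics/'+f,im[:,:,::-1]); return im
def px(n,p):
    c=camera_info(n); q=np.array(c['view'])@np.r_[p,1]; u=np.array(c['intrinsics'])@q[:3]; return u[:2]/u[2]
def back(n,uv,z):
    c=camera_info(n); V=np.array(c['view']);K=np.array(c['intrinsics'])
    d=V[:3,:3].T@np.linalg.solve(K,[uv[0],uv[1],1]); o=-V[:3,:3].T@V[:3,3]
    return o+d*(z-o[2])/d[2]
E
python3 - <<'E'
from h import *
for c in('top','scene'):
    snap(c,c+'0.png')
for c in('top','scene'):
    for l in('maker','tray_floor','tray_handle','timer_grip','mould0','mat','sieve','sieve_grip','potholder','pin','jar'):
        print(c,l,[(np.round(d['location'],3).tolist(),round(d['p'],2),px(c,d['location']).round().astype(int).tolist()) for d in tip_of(c,l)][:6])
s=sense();print({k:np.round(v,3).tolist() for k,v in s.items()},hold_point_z)
E
```

```text
pics
top maker [([0.744, 0.092, -0.005], 0.86, [299, 170]), ([0.438, -0.326, 0.004], 0.65, [432, 260]), ([0.446, 0.158, 0.001], 0.16, [280, 260])]
top tray_floor [([0.645, 0.092, 0.022], 0.6, [300, 198])]
top tray_handle [([0.545, 0.097, 0.09], 0.85, [299, 226]), ([0.746, 0.092, -0.003], 0.32, [299, 170])]
top timer_grip [([0.673, 0.005, 0.158], 0.66, [330, 179])]
top mould0 [([0.439, -0.098, -0.002], 0.83, [360, 261]), ([0.439, -0.326, 0.008], 0.72, [432, 260]), ([0.676, 0.006, 0.16], 0.55, [329, 178]), ([0.545, -0.198, 0.006], 0.51, [390, 228]), ([0.547, -0.315, 0.006], 0.51, [426, 227])]
top mat [([0.49, -0.275, -0.0], 0.83, [414, 245])]
top sieve [([0.604, 0.668, 0.002], 0.64, [124, 214])]
top sieve_grip [([0.444, 0.096, 0.029], 0.97, [300, 260]), ([0.562, 0.632, 0.025], 0.74, [132, 226])]
top potholder [([0.564, 0.369, 0.002], 0.79, [215, 225])]
top pin [([0.705, -0.35, -0.001], 0.76, [433, 179])]
top jar [([0.707, 0.342, -0.001], 0.91, [224, 182])]
scene maker [([0.741, 0.089, -0.001], 0.78, [298, 274])]
scene tray_floor []
scene tray_handle [([0.542, 0.098, 0.094], 0.77, [272,
[... 528 characters left out ...]
 0.031], 0.55, [261, 211])]
scene potholder [([0.558, 0.37, -0.001], 0.9, [343, 212])]
scene pin [([0.709, -0.356, 0.004], 0.74, [161, 320]), ([0.707, 0.342, 0.001], 0.5, [359, 239]), ([0.45, 0.156, -0.003], 0.41, [277, 213])]
scene jar [([0.711, 0.34, 0.001], 0.91, [359, 240]), ([0.485, -0.27, 0.001], 0.25, [166, 261])]
{'time_s': 1.2, 'joint_pos': [-1.344, 0.326, -0.193, 1.052, -0.0, 1.437], 'dq': [-0.0, -0.0, 0.001, 0.001, 0.0, 0.002], 'joint_efforts': [0.001, -44.333, 26.276, 0.001, 0.0, 0.0], 'tool_pos': [0.194, -0.515, 0.192], 'orientation': [3.091, 0.564, -0.0], 'wrist_force': [1.036, 0.789, 0.058], 'ft_torque': [-0.066, 0.047, 0.018], 'gripper_force': 0.0, 'grip_width': 0.085} 0.0187
```

View pics/top0.png

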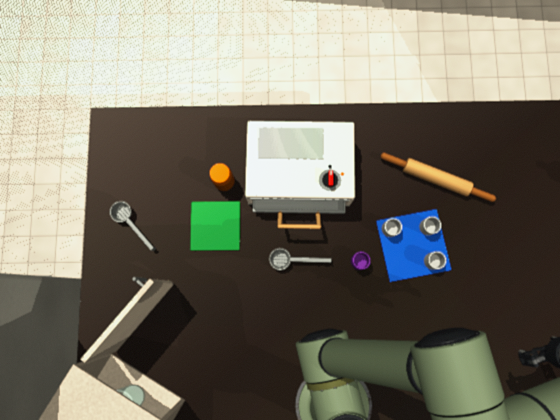

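View pics/scene0.png

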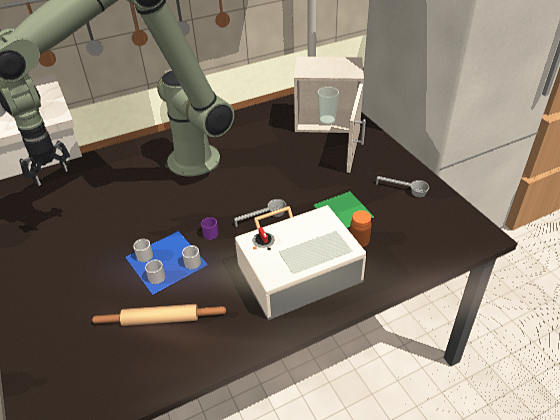

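```bash
python3 - <<'E'
from h import *
a=cv2.imread('pics/top0.png'); b=cv2.imread('pics/scene0.png')
c=np.hstack([cv2.resize(a[115:275,240:455],None,fx=2.2,fy=2.2,interpolation=2),cv2.resize(b[215:300,120:270],None,fx=2.15,fy=2.15*352/182.75/1.0 if 0 else 2.15)[:0] ]) if 0 else cv2.resize(a[115:275,240:455],None,fx=3.5,fy=3.5,interpolation=2)
cv2.imwrite('pics/c1.png',c)
cv2.imwrite('pics/c2.png',cv2.resize(b[200:300,115:275],None,fx=4.8,fy=4.8,interpolation=2))
E
```

```text
(no output)
```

View pics/c1.png

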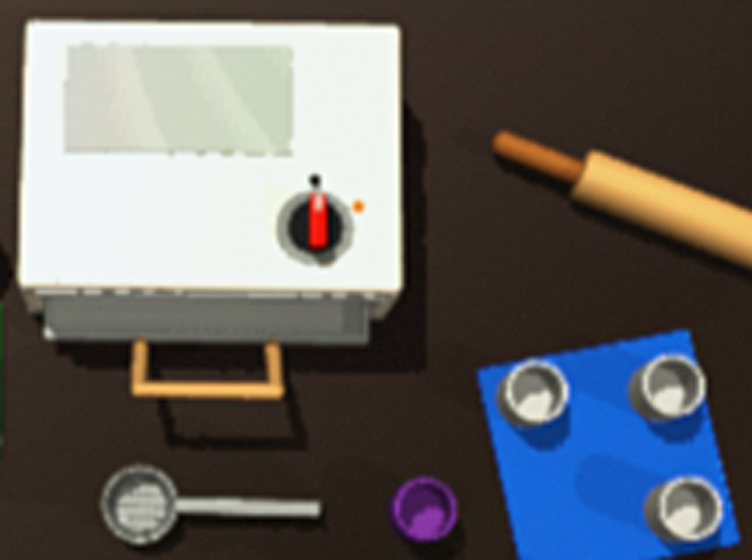

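View pics/c2.png

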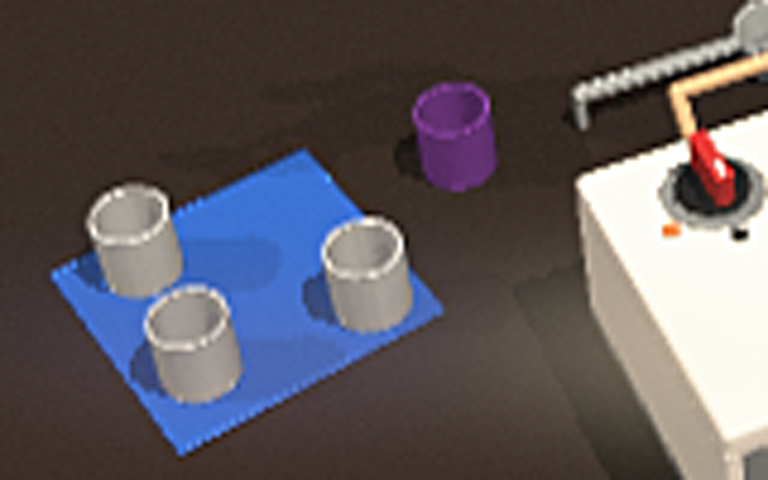

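```bash
cat >> h.py <<'E'
def plan(x,y,z,yaw,jaw=0,start=None,maxstep=.039):
    """print rows from the present (tool down) to a target; yaw in deg"""
    from scipy.spatial.transform import Rotation as R
    s=sense(); p=np.array(s['tool_pos']); M=R.from_rotvec(s['orientation']).as_matrix()
    a=np.degrees(np.arctan2(M[1,0],M[0,0]))
    if start is not None: p=np.array(start[:3]); a=start[3]
    d=np.array([x,y,z])-p; da=(yaw-a+180)%360-180
    n=max(int(np.ceil(np.linalg.norm(d)/maxstep)),int(np.ceil(abs(da)/7)),1)
    print('from',p.round(4),round(a,1),'n',n)
    for i in range(n):
        t=np.radians(a+da*i/n); u=d/n/.04
        print({k:round(float(v),2 if k!='wz' else 4) for k,v in dict(x=u[0]*np.cos(t)+u[1]*np.sin(t),y=u[0]*np.sin(t)-u[1]*np.cos(t),z=-u[2],wz=-da/n/90).items()}, '' if (i+1)%5 else '|')
E
python3 -c "
from h import *
plan(.446,.097,.19,88)"
```

```text
from [ 0.1942 -0.5146  0.1916] 20.7 n 17
{'x': 0.66, 'y': -0.71, 'z': 0.0, 'wz': -0.044} 
{'x': 0.71, 'y': -0.66, 'z': 0.0, 'wz': -0.044} 
{'x': 0.76, 'y': -0.61, 'z': 0.0, 'wz': -0.044} 
{'x': 0.8, 'y': -0.56, 'z': 0.0, 'wz': -0.044} 
{'x': 0.83, 'y': -0.5, 'z': 0.0, 'wz': -0.044} |
{'x': 0.87, 'y': -0.44, 'z': 0.0, 'wz': -0.044} 
{'x': 0.89, 'y': -0.38, 'z': 0.0, 'wz': -0.044} 
{'x': 0.92, 'y': -0.32, 'z': 0.0, 'wz': -0.044} 
{'x': 0.94, 'y': -0.26, 'z': 0.0, 'wz': -0.044} 
{'x': 0.95, 'y': -0.19, 'z': 0.0, 'wz': -0.044} |
{'x': 0.96, 'y': -0.12, 'z': 0.0, 'wz': -0.044} 
{'x': 0.97, 'y': -0.06, 'z': 0.0, 'wz': -0.044} 
{'x': 0.97, 'y': 0.01, 'z': 0.0, 'wz': -0.044} 
{'x': 0.97, 'y': 0.08, 'z': 0.0, 'wz': -0.044} 
{'x': 0.96, 'y': 0.14, 'z': 0.0, 'wz': -0.044} |
{'x': 0.95, 'y': 0.21, 'z': 0.0, 'wz': -0.044} 
{'x': 0.93, 'y': 0.27, 'z': 0.0, 'wz': -0.044}
```

drive_tool:
  steps:
    - {"x": 0.66,"y": -0.71,"wz": -0.044,"jaw": 0}
    - {"x": 0.71,"y": -0.66,"wz": -0.044,"jaw": 0}
    - {"x": 0.76,"y": -0.61,"wz": -0.044,"jaw": 0}
    - {"x": 0.8,"y": -0.56,"wz": -0.044,"jaw": 0}
    - {"x": 0.83,"y": -0.5,"wz": -0.044,"jaw": 0}

```text
validation failed for argument at $.st...
```

drive_tool:
  steps:
    - {"x": 0.87,"y": -0.44,"wz": -0.044,"jaw": 0}
    - {"x": 0.89,"y": -0.38,"wz": -0.044,"jaw": 0}
    - {"x": 0.92,"y": -0.32,"wz": -0.044,"jaw": 0}
    - {"x": 0.94,"y": -0.26,"wz": -0.044,"jaw": 0}
    - {"x": 0.95,"y": -0.19,"wz": -0.044,"jaw": 0}

```text
validation failed for argument at $.st...
```

drive_tool:
  steps:
    - {"x": 0.96,"y": -0.12,"wz": -0.044,"jaw": 0}
    - {"x": 0.97,"y": -0.06,"wz": -0.044,"jaw": 0}
    - {"x": 0.97,"y": 0.01,"wz": -0.044,"jaw": 0}
    - {"x": 0.97,"y": 0.08,"wz": -0.044,"jaw": 0}
    - {"x": 0.96,"y": 0.14,"wz": -0.044,"jaw": 0}

```text
validation failed for argument at $.st...
```

drive_tool:
  steps:
    - {"x": 0.95,"y": 0.21,"wz": -0.044,"jaw": 0}
    - {"x": 0.93,"y": 0.27,"wz": -0.044,"jaw": 0}
    - {"jaw": 0}

```text
validation failed for argument at $.st...
```

```bash
cat > look.py <<'E'
from h import *
import sys
# usage: look.py label... ; prints finds by both cameras
for c in('top','scene'):
    read_camera(c)
    for l in sys.argv[1:]:
        print(c,l,[(np.round(d['location'],3).tolist(),round(d['p'],2)) for d in tip_of(c,l)][:6])
E
python3 look.py sieve sieve_grip; python3 -c "
from h import *
plan(.446,.097,.012,88)"
```

```text
top sieve [([0.606, 0.669, 0.001], 0.85), ([0.444, 0.154, 0.001], 0.62)]
top sieve_grip [([0.445, 0.094, 0.028], 0.84), ([0.702, -0.35, 0.001], 0.52), ([0.547, -0.314, 0.006], 0.38)]
scene sieve [([0.602, 0.673, -0.003], 0.56), ([0.449, 0.158, -0.003], 0.54)]
scene sieve_grip [([0.562, 0.627, 0.028], 0.6), ([0.448, 0.1, 0.028], 0.52), ([0.677, 0.0, 0.156], 0.47)]
from [ 0.1942 -0.5146  0.1916] 20.7 n 18
{'x': 0.63, 'y': -0.67, 'z': 0.25, 'wz': -0.0416} 
{'x': 0.67, 'y': -0.63, 'z': 0.25, 'wz': -0.0416} 
{'x': 0.71, 'y': -0.58, 'z': 0.25, 'wz': -0.0416} 
{'x': 0.75, 'y': -0.54, 'z': 0.25, 'wz': -0.0416} 
{'x': 0.78, 'y': -0.49, 'z': 0.25, 'wz': -0.0416} |
{'x': 0.81, 'y': -0.43, 'z': 0.25, 'wz': -0.0416} 
{'x': 0.84, 'y': -0.38, 'z': 0.25, 'wz': -0.0416} 
{'x': 0.86, 'y': -0.33, 'z': 0.25, 'wz': -0.0416} 
{'x': 0.88, 'y': -0.27, 'z': 0.25, 'wz': -0.0416} 
{'x': 0.89, 'y': -0.21, 'z': 0.25, 'wz': -0.0416} |
{'x': 0.91, 'y': -0.15, 'z': 0.25, 'wz': -0.0416} 
{'x': 0.91, 'y': -0.09, 'z': 0.25, 'wz': -0.0416} 
{'x': 0.92, 'y': -0.03, 'z': 0.25, 'wz': -0.0416} 
{'x': 0.92, 'y': 0.03, 'z': 0.25, 'wz': -0.0416} 
{'x': 0.91, 'y': 0.09, 'z': 0.25, 'wz': -0.0416} |
{'x': 0.91, 'y': 0.15, 'z': 0.25, 'wz': -0.0416} 
{'x': 0.9, 'y': 0.21, 'z': 0.25, 'wz': -0.0416} 
{'x': 0.88, 'y': 0.26, 'z': 0.25, 'wz': -0.0416}
```

drive_tool:
  steps:
    - {"x": 0.66,"y": -0.71,"z": 0,"wx": 0,"wy": 0,"wz": -0.044,"jaw": 0}
    - {"x": 0.71,"y": -0.66,"z": 0,"wx": 0,"wy": 0,"wz": -0.044,"jaw": 0}
    - {"x": 0.76,"y": -0.61,"z": 0,"wx": 0,"wy": 0,"wz": -0.044,"jaw": 0}
    - {"x": 0.8,"y": -0.56,"z": 0,"wx": 0,"wy": 0,"wz": -0.044,"jaw": 0}
    - {"x": 0.83,"y": -0.5,"z": 0,"wx": 0,"wy": 0,"wz": -0.044,"jaw": 0}

```text
time_s: 1.92
tool_pos: [0.2687, -0.3333, 0.1916]
orientation: [2.946, 1.09, 0.0]
wrist_force: [0.4, 0.0, -0.0]
grip_width: 0.0854
gripper_force: 0.0
```

Works with all keys present.

drive_tool:
  steps:
    - {"x": 0.87,"y": -0.44,"z": 0,"wx": 0,"wy": 0,"wz": -0.044,"jaw": 0}
    - {"x": 0.89,"y": -0.38,"z": 0,"wx": 0,"wy": 0,"wz": -0.044,"jaw": 0}
    - {"x": 0.92,"y": -0.32,"z": 0,"wx": 0,"wy": 0,"wz": -0.044,"jaw": 0}
    - {"x": 0.94,"y": -0.26,"z": 0,"wx": 0,"wy": 0,"wz": -0.044,"jaw": 0}
    - {"x": 0.95,"y": -0.19,"z": 0,"wx": 0,"wy": 0,"wz": -0.044,"jaw": 0}

```text
time_s: 2.33
tool_pos: [0.3429, -0.1536, 0.1919]
orientation: [2.714, 1.581, 0.001]
wrist_force: [1.4, -0.3, -0.7]
grip_width: 0.0852
gripper_force: 0.0
```

drive_tool:
  steps:
    - {"x": 0.96,"y": -0.12,"z": 0,"wx": 0,"wy": 0,"wz": -0.044,"jaw": 0}
    - {"x": 0.97,"y": -0.06,"z": 0,"wx": 0,"wy": 0,"wz": -0.044,"jaw": 0}
    - {"x": 0.97,"y": 0.01,"z": 0,"wx": 0,"wy": 0,"wz": -0.044,"jaw": 0}
    - {"x": 0.97,"y": 0.08,"z": 0,"wx": 0,"wy": 0,"wz": -0.044,"jaw": 0}
    - {"x": 0.96,"y": 0.14,"z": 0,"wx": 0,"wy": 0,"wz": -0.044,"jaw": 0}

```text
time_s: 2.75
tool_pos: [0.4171, 0.0262, 0.1919]
orientation: [2.401, 2.025, 0.001]
wrist_force: [1.2, -0.3, 0.2]
grip_width: 0.0852
gripper_force: 0.0
```

drive_tool:
  steps:
    - {"x": 0.95,"y": 0.21,"z": 0,"wx": 0,"wy": 0,"wz": -0.044,"jaw": 0}
    - {"x": 0.93,"y": 0.27,"z": 0,"wx": 0,"wy": 0,"wz": -0.044,"jaw": 0}
    - {"x": 0,"y": 0,"z": 0,"wx": 0,"wy": 0,"wz": 0,"jaw": 0}

```text
time_s: 3.0
tool_pos: [0.4483, 0.1017, 0.1919]
orientation: [-2.249, -2.193, -0.006]
wrist_force: [-0.5, -0.0, -0.4]
grip_width: 0.0855
gripper_force: 0.0
```

```bash
python3 -c "
from h import *
plan(.446,.097,.012,88)"
```

```text
from [0.4483 0.1017 0.1919] 88.5 n 5
{'x': -0.02, 'y': -0.01, 'z': 0.9, 'wz': 0.0012} 
{'x': -0.02, 'y': -0.01, 'z': 0.9, 'wz': 0.0012} 
{'x': -0.02, 'y': -0.01, 'z': 0.9, 'wz': 0.0012} 
{'x': -0.02, 'y': -0.01, 'z': 0.9, 'wz': 0.0012} 
{'x': -0.02, 'y': -0.01, 'z': 0.9, 'wz': 0.0012} |
```

drive_tool:
  steps:
    - {"x": -0.02,"y": -0.01,"z": 0.9,"wx": 0,"wy": 0,"wz": 0,"jaw": 0}
    - {"x": -0.02,"y": -0.01,"z": 0.9,"wx": 0,"wy": 0,"wz": 0,"jaw": 0}
    - {"x": -0.02,"y": -0.01,"z": 0.9,"wx": 0,"wy": 0,"wz": 0,"jaw": 0}
    - {"x": -0.02,"y": -0.01,"z": 0.9,"wx": 0,"wy": 0,"wz": 0,"jaw": 0}
    - {"x": -0.02,"y": -0.01,"z": 0.9,"wx": 0,"wy": 0,"wz": 0,"jaw": 0}

```text
time_s: 3.42
tool_pos: [0.4439, 0.092, 0.0105]
orientation: [2.259, 2.181, 0.001]
wrist_force: [0.4, -0.6, 0.4]
grip_width: 0.0854
gripper_force: 0.0
```

drive_tool:
  steps:
    - {"x": 0,"y": 0,"z": 0,"wx": 0,"wy": 0,"wz": 0,"jaw": 1}
    - {"x": 0,"y": 0,"z": 0,"wx": 0,"wy": 0,"wz": 0,"jaw": 1}
    - {"x": 0,"y": 0,"z": 0,"wx": 0,"wy": 0,"wz": 0,"jaw": 1}
    - {"x": 0,"y": 0,"z": 0,"wx": 0,"wy": 0,"wz": 0,"jaw": 1}
    - {"x": 0,"y": 0,"z": 0,"wx": 0,"wy": 0,"wz": 0,"jaw": 1}
  newtons: 40

```text
time_s: 3.83
tool_pos: [0.446, 0.0922, 0.0138]
orientation: [2.258, 2.18, 0.005]
wrist_force: [0.2, 0.3, -0.3]
grip_width: 0.0257
gripper_force: 0.0
```

drive_tool:
  steps:
    - {"x": 0,"y": 0,"z": 0,"wx": 0,"wy": 0,"wz": 0,"jaw": 1}
    - {"x": 0,"y": 0,"z": 0,"wx": 0,"wy": 0,"wz": 0,"jaw": 1}
    - {"x": 0,"y": 0,"z": 0,"wx": 0,"wy": 0,"wz": 0,"jaw": 1}

```text
time_s: 4.08
tool_pos: [0.4444, 0.0922, 0.0123]
orientation: [2.259, 2.182, 0.002]
wrist_force: [-0.7, 0.6, 0.1]
grip_width: -0.0003
gripper_force: 0.0
```

```bash
python3 look.py sieve sieve_grip; python3 - <<'E'
from h import *
a=snap('top','t1.png');b=snap('scene','s1.png')
x=cv2.resize(a[170:300,200:400],(560,364));y=cv2.resize(b[150:260,180:400],(560,280))
cv2.imwrite('pics/c3.png',np.vstack([x,y])[:600,:,::-1])
E
```

```text
top sieve [([0.602, 0.667, 0.0], 0.78), ([0.445, 0.155, 0.004], 0.58)]
top sieve_grip [([0.563, 0.626, 0.026], 0.71), ([0.676, 0.005, 0.159], 0.42)]
scene sieve [([0.448, 0.159, -0.002], 0.81), ([0.605, 0.673, -0.003], 0.71)]
scene sieve_grip [([0.561, 0.627, 0.029], 0.87), ([0.448, 0.096, 0.027], 0.71)]
```

View pics/c3.png

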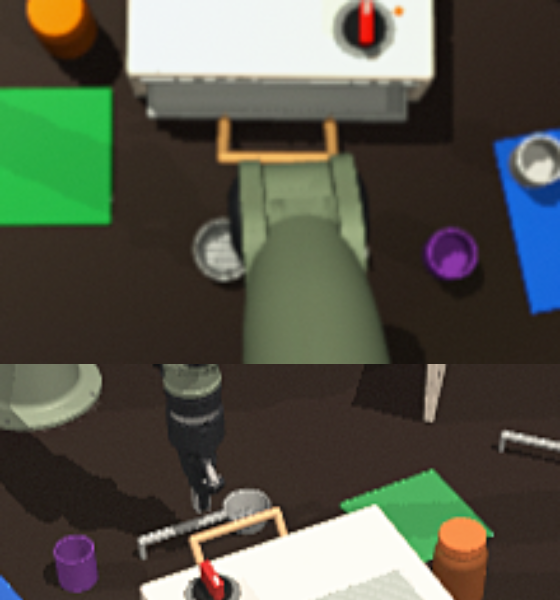

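```bash
python3 - <<'E'
from h import *
f=560/220
def c(p): u=px('scene',p); return ((u-[180,150])*f+[0,364]).round()
for p in([.444,.092,.012],[.446,.097,.028],[.446,-.006,.028],[.446,.157,.03],[.444,.092,.05]): print(p,c(p))
s=sense(); print(s['grip_width'],s['gripper_force'],s['tool_pos'])
b=cv2.imread('pics/s1.png'); cv2.imwrite('pics/c4.png',cv2.resize(b[170:240,215:305],None,fx=7,fy=7,interpolation=2))
E
```

```text
[0.444, 0.092, 0.012] [203. 530.]
[0.446, 0.097, 0.028] [206. 521.]
[0.446, -0.006, 0.028] [138. 545.]
[0.446, 0.157, 0.03] [245. 506.]
[0.444, 0.092, 0.05] [201. 509.]
-0.0002960294227393681 0.0 [0.44371803 0.09216199 0.01149474]
```

View pics/c4.png

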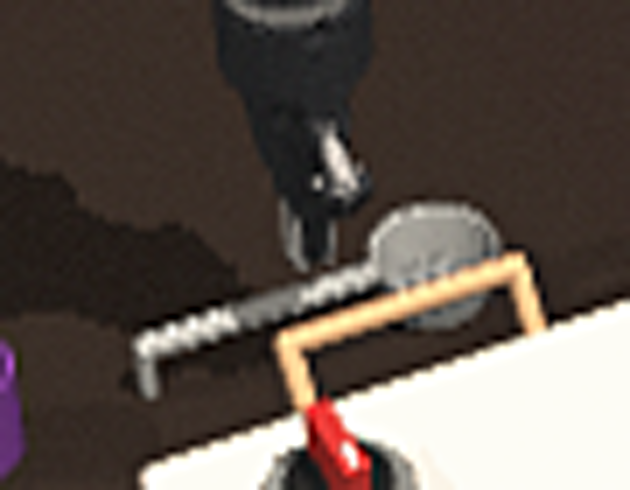

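drive_tool:
  steps:
    - {"x": 0,"y": 0,"z": -0.8,"wx": 0,"wy": 0,"wz": 0,"jaw": 1}
    - {"x": 0,"y": 0,"z": -0.7,"wx": 0,"wy": 0,"wz": 0,"jaw": 1}
    - {"x": 0,"y": 0,"z": 0,"wx": 0,"wy": 0,"wz": 0,"jaw": 1}

```text
time_s: 4.73
tool_pos: [0.4471, 0.0924, 0.0756]
orientation: [2.257, 2.179, 0.008]
wrist_force: [2.0, 0.4, 0.4]
grip_width: -0.0
gripper_force: 0.0
```

```bash
python3 look.py sieve sieve_grip; python3 - <<'E'
from h import *
b=snap('scene','s2.png')
s=sense(); p=np.array(s['tool_pos']); print(p,px('scene',p), px('top',p),s['orientation'])
o=np.array([215,150]); im=cv2.resize(b[150:240,215:305],None,fx=6,fy=6,interpolation=2)[:,:,::-1].copy()
cv2.circle(im,tuple(((px('scene',p)-o+.5)*6).astype(int).tolist()),4,(0,255,0),1)
for q in([.446,.097,.032],[.446,-.006,.032],[.446,.157,0]): cv2.circle(im,tuple(((px('scene',q)-o+.5)*6).astype(int).tolist()),4,(0,0,255),1)
cv2.imwrite('pics/c5.png',im)
E
```

```text
top sieve [([0.447, 0.155, 0.002], 0.67), ([0.603, 0.667, 0.0], 0.65)]
top sieve_grip [([0.557, 0.628, 0.025], 0.96)]
scene sieve [([0.605, 0.669, -0.004], 0.71), ([0.447, 0.156, -0.001], 0.52), ([0.545, -0.198, 0.007], 0.31)]
scene sieve_grip [([0.447, 0.098, 0.027], 0.59), ([0.562, 0.629, 0.028], 0.56), ([0.434, -0.326, 0.007], 0.24)]
[0.44273171 0.0921161  0.07049905] [258.65525949 202.57305628] [301.18541653 259.50187888] [-2.25891834 -2.18109947  0.00266859]
```

View pics/c5.png

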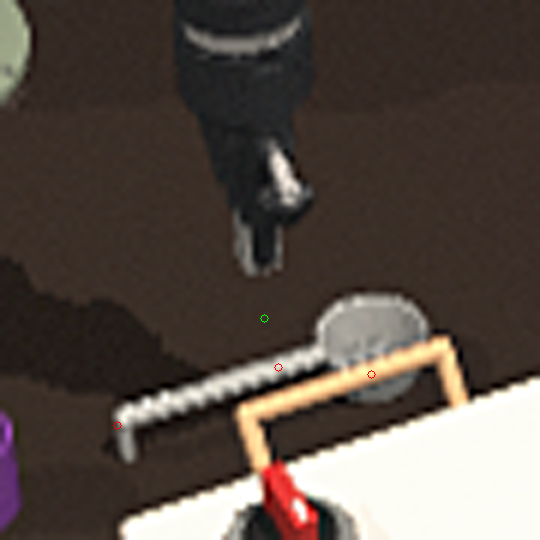

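drive_tool:
  steps:
    - {"x": 0,"y": -0.8,"z": 0,"wx": 0,"wy": 0,"wz": 0,"jaw": 1}
    - {"x": 0,"y": -0.7,"z": 0.5,"wx": 0,"wy": 0,"wz": 0,"jaw": 1}
    - {"x": 0,"y": 0,"z": 0.7,"wx": 0,"wy": 0,"wz": 0,"jaw": 1}
    - {"x": 0,"y": 0,"z": 0,"wx": 0,"wy": 0,"wz": 0,"jaw": 1}

```text
time_s: 5.42
tool_pos: [0.3785, 0.0941, 0.0201]
orientation: [-2.256, -2.179, 0.009]
wrist_force: [-1.0, -0.5, 0.6]
grip_width: 0.0001
gripper_force: 0.0
```

drive_tool:
  steps:
    - {"x": 0,"y": 0,"z": 0.12,"wx": 0,"wy": 0,"wz": 0,"jaw": 1}
    - {"x": 0,"y": 0,"z": 0,"wx": 0,"wy": 0,"wz": 0,"jaw": 1}

```text
time_s: 5.58
tool_pos: [0.3848, 0.0942, 0.0188]
orientation: [2.26, 2.182, 0.0]
wrist_force: [0.3, -0.2, -0.3]
grip_width: 0.0002
gripper_force: 0.0
```

drive_tool:
  steps:
    - {"x": 0,"y": 0,"z": 0.12,"wx": 0,"wy": 0,"wz": 0,"jaw": 1}
    - {"x": 0,"y": 0,"z": 0,"wx": 0,"wy": 0,"wz": 0,"jaw": 1}

```text
time_s: 5.75
tool_pos: [0.3852, 0.0942, 0.0142]
orientation: [2.26, 2.181, 0.002]
wrist_force: [-0.3, -0.8, 0.2]
grip_width: 0.0002
gripper_force: 0.0
```

```bash
python3 - <<'E'
from h import *
b=snap('scene','s3.png')
s=sense(); p=np.array(s['tool_pos']); print(p,px('scene',p),s['wrist_force'],s['joint_pos'])
o=np.array([215,150]); im=cv2.resize(b[150:240,215:305],None,fx=6,fy=6,interpolation=2)[:,:,::-1].copy()
cv2.circle(im,tuple(((px('scene',p)-o+.5)*6).astype(int).tolist()),4,(0,255,0),1)
cv2.imwrite('pics/c6.png',im)
a=cv2.imread('pics/scene0.png')
print(px('scene',[0.194,-0.515,.192]))
E
```

```text
[0.38490495 0.09425076 0.01433063] [253.38984517 204.73218809] [-0.79757959 -0.16742235  0.33133842] [ 5.33207509e-02  2.82112777e-01 -8.08421291e-01  4.79173206e-01
  9.07015200e-06  1.65929907e+00]
[ 56.75822405 189.74460199]
```

View pics/c6.png

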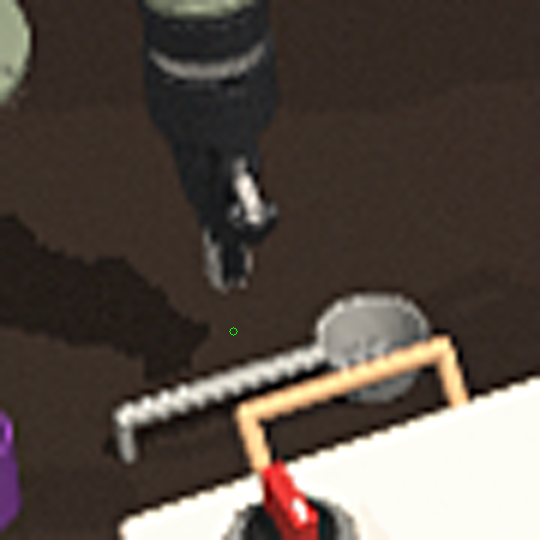

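drive_tool:
  steps:
    - {"x": 0,"y": 0,"z": 0.15,"wx": 0,"wy": 0,"wz": 0,"jaw": 1}
    - {"x": 0,"y": 0,"z": 0.15,"wx": 0,"wy": 0,"wz": 0,"jaw": 1}
    - {"x": 0,"y": 0,"z": 0,"wx": 0,"wy": 0,"wz": 0,"jaw": 1}

```text
time_s: 6.05
tool_pos: [0.3833, 0.0942, 0.0011]
orientation: [-2.26, -2.182, 0.001]
wrist_force: [-0.6, 0.0, 0.3]
grip_width: 0.0
gripper_force: 0.0
```

drive_tool:
  steps:
    - {"x": 0,"y": 0,"z": 0.1,"wx": 0,"wy": 0,"wz": 0,"jaw": 1}
    - {"x": 0,"y": 0,"z": 0,"wx": 0,"wy": 0,"wz": 0,"jaw": 1}

```text
time_s: 6.22
tool_pos: [0.3834, 0.0942, -0.0026]
orientation: [-2.26, -2.182, 0.001]
wrist_force: [-1.0, -0.9, -0.1]
grip_width: 0.0001
gripper_force: 0.0
```

drive_tool:
  steps:
    - {"x": 0,"y": 0,"z": 0.1,"wx": 0,"wy": 0,"wz": 0,"jaw": 1}
    - {"x": 0,"y": 0,"z": 0,"wx": 0,"wy": 0,"wz": 0,"jaw": 1}

```text
time_s: 6.38
tool_pos: [0.3836, 0.0942, -0.0065]
orientation: [-2.26, -2.182, 0.001]
wrist_force: [-0.5, 0.3, -1.0]
grip_width: -0.0001
gripper_force: 0.0
```

Reported z is below the table without contact: the pose reading is high-biased. Keep probing gently.

drive_tool:
  steps:
    - {"x": 0,"y": 0,"z": 0.1,"wx": 0,"wy": 0,"wz": 0,"jaw": 1}
    - {"x": 0,"y": 0,"z": 0,"wx": 0,"wy": 0,"wz": 0,"jaw": 1}

```text
time_s: 6.55
tool_pos: [0.3836, 0.0942, -0.0105]
orientation: [-2.26, -2.182, 0.001]
wrist_force: [-0.3, 0.7, 0.4]
grip_width: 0.0
gripper_force: 0.0
```

drive_tool:
  steps:
    - {"x": 0,"y": 0,"z": 0.1,"wx": 0,"wy": 0,"wz": 0,"jaw": 1}
    - {"x": 0,"y": 0,"z": 0,"wx": 0,"wy": 0,"wz": 0,"jaw": 1}

```text
time_s: 6.72
tool_pos: [0.3836, 0.0942, -0.0145]
orientation: [-2.26, -2.182, 0.001]
wrist_force: [-0.1, -0.7, 0.1]
grip_width: 0.0002
gripper_force: 0.0
```

drive_tool:
  steps:
    - {"x": 0,"y": 0,"z": 0.1,"wx": 0,"wy": 0,"wz": 0,"jaw": 1}
    - {"x": 0,"y": 0,"z": 0,"wx": 0,"wy": 0,"wz": 0,"jaw": 1}

```text
time_s: 6.88
tool_pos: [0.3836, 0.0942, -0.0185]
orientation: [-2.26, -2.182, 0.001]
wrist_force: [-0.1, -0.5, -0.1]
grip_width: 0.0001
gripper_force: 0.0
```

drive_tool:
  steps:
    - {"x": 0,"y": 0,"z": 0.1,"wx": 0,"wy": 0,"wz": 0,"jaw": 1}
    - {"x": 0,"y": 0,"z": 0,"wx": 0,"wy": 0,"wz": 0,"jaw": 1}

```text
time_s: 7.05
tool_pos: [0.3835, 0.0942, -0.0225]
orientation: [-2.26, -2.182, 0.001]
wrist_force: [-0.2, -0.4, 0.2]
grip_width: 0.0001
gripper_force: 0.0
```

drive_tool:
  steps:
    - {"x": 0,"y": 0,"z": 0.08,"wx": 0,"wy": 0,"wz": 0,"jaw": 1}
    - {"x": 0,"y": 0,"z": 0,"wx": 0,"wy": 0,"wz": 0,"jaw": 1}

```text
time_s: 7.22
tool_pos: [0.3836, 0.0942, -0.0256]
orientation: [-2.26, -2.182, 0.001]
wrist_force: [0.2, 0.0, -0.1]
grip_width: -0.0001
gripper_force: 0.0
```

drive_tool:
  steps:
    - {"x": 0,"y": 0,"z": 0.08,"wx": 0,"wy": 0,"wz": 0,"jaw": 1}
    - {"x": 0,"y": 0,"z": 0,"wx": 0,"wy": 0,"wz": 0,"jaw": 1}

```text
time_s: 7.38
tool_pos: [0.3836, 0.0942, -0.0288]
orientation: [-2.26, -2.182, 0.001]
wrist_force: [-0.5, 0.5, -0.2]
grip_width: 0.0001
gripper_force: 0.0
```

```bash
python3 - <<'E'
from h import *
b=snap('scene','s4.png');a=snap('top','t4.png')
s=sense(); p=np.array(s['tool_pos']); print(p,px('scene',p),s['wrist_force'])
o=np.array([215,150]); im=cv2.resize(b[150:240,215:305],None,fx=6,fy=6,interpolation=2)[:,:,::-1].copy()
for q in (p,np.r_[p[:2],0],[.33,.094,0]):
  cv2.circle(im,tuple(((px('scene',q)-o+.5)*6).astype(int).tolist()),4,(0,255,0),1)
cv2.imwrite('pics/c7.png',im)
E
```

```text
[ 0.38369797  0.09423254 -0.02854166] [254.00383202 213.20049525] [-0.17742667 -0.04798348  0.02919746]
```

View pics/c7.png

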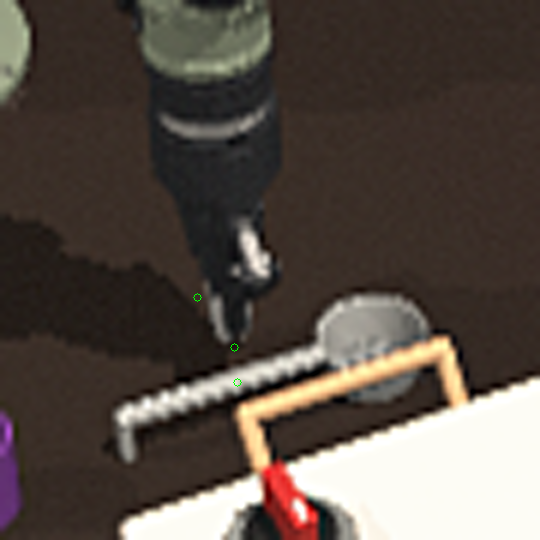

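drive_tool:
  steps:
    - {"x": 0,"y": 0,"z": 0.06,"wx": 0,"wy": 0,"wz": 0,"jaw": 1}
    - {"x": 0,"y": 0,"z": 0,"wx": 0,"wy": 0,"wz": 0,"jaw": 1}

```text
time_s: 7.65
tool_pos: [0.3838, 0.0942, -0.031]
orientation: [-2.26, -2.182, 0.0]
wrist_force: [-0.6, -0.7, 0.0]
grip_width: -0.0002
gripper_force: 0.0
```

drive_tool:
  steps:
    - {"x": 0,"y": 0,"z": 0.05,"wx": 0,"wy": 0,"wz": 0,"jaw": 1}
    - {"x": 0,"y": 0,"z": 0,"wx": 0,"wy": 0,"wz": 0,"jaw": 1}

```text
time_s: 7.82
tool_pos: [0.3837, 0.0942, -0.033]
orientation: [-2.26, -2.182, 0.0]
wrist_force: [-1.2, -0.9, -0.7]
grip_width: -0.0001
gripper_force: 0.0
```

drive_tool:
  steps:
    - {"x": 0,"y": 0,"z": 0.05,"wx": 0,"wy": 0,"wz": 0,"jaw": 1}
    - {"x": 0,"y": 0,"z": 0,"wx": 0,"wy": 0,"wz": 0,"jaw": 1}

```text
time_s: 7.98
tool_pos: [0.3837, 0.0942, -0.0351]
orientation: [-2.26, -2.182, 0.0]
wrist_force: [-0.2, 0.5, -0.6]
grip_width: 0.0
gripper_force: 0.0
```

drive_tool:
  steps:
    - {"x": 0,"y": 0,"z": 0.05,"wx": 0,"wy": 0,"wz": 0,"jaw": 1}
    - {"x": 0,"y": 0,"z": 0,"wx": 0,"wy": 0,"wz": 0,"jaw": 1}

```text
time_s: 8.15
tool_pos: [0.3837, 0.0943, -0.0371]
orientation: [-2.26, -2.182, 0.0]
wrist_force: [-1.3, 0.0, 0.9]
grip_width: 0.0003
gripper_force: 0.0
```

drive_tool:
  steps:
    - {"x": 0,"y": 0,"z": 0.05,"wx": 0,"wy": 0,"wz": 0,"jaw": 1}
    - {"x": 0,"y": 0,"z": 0,"wx": 0,"wy": 0,"wz": 0,"jaw": 1}

```text
time_s: 8.32
tool_pos: [0.3837, 0.0942, -0.0391]
orientation: [-2.26, -2.182, 0.0]
wrist_force: [-0.1, -0.4, 0.3]
grip_width: -0.0002
gripper_force: 0.0
```

drive_tool:
  steps:
    - {"x": 0,"y": 0,"z": 0.05,"wx": 0,"wy": 0,"wz": 0,"jaw": 1}
    - {"x": 0,"y": 0,"z": 0,"wx": 0,"wy": 0,"wz": 0,"jaw": 1}

```text
time_s: 8.48
tool_pos: [0.3839, 0.0942, -0.0397]
orientation: [2.26, 2.182, 0.0]
wrist_force: [-4.4, -0.2, 21.4]
grip_width: -0.0002
gripper_force: 10.6
```

```bash
sed -i "s/p=np.array(s\['tool_pos'\]); M/p=np.array(s['tool_pos'])+[0,0,.0395]; M/" h.py; python3 -c "
from h import *
plan(.3837,.0942,.08,88)
plan(.446,.096,.08,88,start=[.3837,.0942,.08,88])
plan(.446,.096,.009,88,start=[.446,.096,.08,88])"
```

```text
from [ 3.839e-01  9.420e-02 -2.000e-04] 88.0 n 3
{'x': -0.0, 'y': -0.0, 'z': -0.67, 'wz': -0.0} 
{'x': -0.0, 'y': -0.0, 'z': -0.67, 'wz': -0.0} 
{'x': -0.0, 'y': -0.0, 'z': -0.67, 'wz': -0.0} 
from [0.3837 0.0942 0.08  ] 88 n 2
{'x': 0.05, 'y': 0.78, 'z': -0.0, 'wz': 0.0} 
{'x': 0.05, 'y': 0.78, 'z': -0.0, 'wz': 0.0} 
from [0.446 0.096 0.08 ] 88 n 2
{'x': 0.0, 'y': 0.0, 'z': 0.89, 'wz': 0.0} 
{'x': 0.0, 'y': 0.0, 'z': 0.89, 'wz': 0.0}
```

drive_tool:
  steps:
    - {"x": 0,"y": 0,"z": -0.7,"wx": 0,"wy": 0,"wz": 0,"jaw": 0}
    - {"x": 0,"y": 0,"z": -0.7,"wx": 0,"wy": 0,"wz": 0,"jaw": 0}
    - {"x": 0,"y": 0,"z": -0.66,"wx": 0,"wy": 0,"wz": 0,"jaw": 0}
    - {"x": 0.05,"y": 0.78,"z": 0,"wx": 0,"wy": 0,"wz": 0,"jaw": 0}
    - {"x": 0.05,"y": 0.78,"z": 0,"wx": 0,"wy": 0,"wz": 0,"jaw": 0}

```text
time_s: 8.9
tool_pos: [0.4475, 0.0963, 0.0437]
orientation: [2.258, 2.181, 0.004]
wrist_force: [-0.1, -0.1, 0.6]
grip_width: 0.0607
gripper_force: 0.0
```

drive_tool:
  steps:
    - {"x": 0,"y": 0,"z": 0.2,"wx": 0,"wy": 0,"wz": 0,"jaw": 0}
    - {"x": 0,"y": 0,"z": 0.2,"wx": 0,"wy": 0,"wz": 0,"jaw": 0}
    - {"x": 0,"y": 0,"z": 0.6,"wx": 0,"wy": 0,"wz": 0,"jaw": 0}
    - {"x": 0,"y": 0,"z": 0.8,"wx": 0,"wy": 0,"wz": 0,"jaw": 0}
    - {"x": 0,"y": 0,"z": 0,"wx": 0,"wy": 0,"wz": 0,"jaw": 0}

```text
time_s: 9.32
tool_pos: [0.4402, 0.0957, -0.0351]
orientation: [-2.255, -2.177, 0.012]
wrist_force: [-0.8, 0.3, -0.1]
grip_width: 0.0853
gripper_force: 0.0
```

drive_tool:
  steps:
    - {"x": 0,"y": 0,"z": 0,"wx": 0,"wy": 0,"wz": 0,"jaw": 1}
    - {"x": 0,"y": 0,"z": 0,"wx": 0,"wy": 0,"wz": 0,"jaw": 1}
    - {"x": 0,"y": 0,"z": 0,"wx": 0,"wy": 0,"wz": 0,"jaw": 1}
    - {"x": 0,"y": 0,"z": 0,"wx": 0,"wy": 0,"wz": 0,"jaw": 1}
    - {"x": 0,"y": 0,"z": 0,"wx": 0,"wy": 0,"wz": 0,"jaw": 1}

```text
time_s: 9.73
tool_pos: [0.4474, 0.0961, -0.0292]
orientation: [2.259, 2.181, 0.003]
wrist_force: [0.3, -0.5, -0.4]
grip_width: 0.0253
gripper_force: 0.0
```

drive_tool:
  steps:
    - {"x": 0,"y": 0,"z": 0,"wx": 0,"wy": 0,"wz": 0,"jaw": 1}
    - {"x": 0,"y": 0,"z": 0,"wx": 0,"wy": 0,"wz": 0,"jaw": 1}

```text
time_s: 9.9
tool_pos: [0.4468, 0.0961, -0.0297]
orientation: [2.259, 2.182, 0.001]
wrist_force: [-0.9, 0.1, 6.1]
grip_width: 0.0111
gripper_force: 40.2
```

```bash
python3 -c "
from h import *
plan(.446,.096,.14,88)
plan(.555,.364,.14,44,start=[.446,.096,.14,88])"
```

```text
from [0.4468 0.0961 0.0098] 88.0 n 4
{'x': -0.0, 'y': -0.01, 'z': -0.81, 'wz': -0.0} 
{'x': -0.0, 'y': -0.01, 'z': -0.81, 'wz': -0.0} 
{'x': -0.0, 'y': -0.01, 'z': -0.81, 'wz': -0.0} 
{'x': -0.0, 'y': -0.01, 'z': -0.81, 'wz': -0.0} 
from [0.446 0.096 0.14 ] 88 n 8
{'x': 0.85, 'y': 0.31, 'z': -0.0, 'wz': 0.0611} 
{'x': 0.87, 'y': 0.23, 'z': -0.0, 'wz': 0.0611} 
{'x': 0.89, 'y': 0.14, 'z': -0.0, 'wz': 0.0611} 
{'x': 0.9, 'y': 0.06, 'z': -0.0, 'wz': 0.0611} 
{'x': 0.9, 'y': -0.03, 'z': -0.0, 'wz': 0.0611} |
{'x': 0.9, 'y': -0.12, 'z': -0.0, 'wz': 0.0611} 
{'x': 0.88, 'y': -0.2, 'z': -0.0, 'wz': 0.0611} 
{'x': 0.86, 'y': -0.28, 'z': -0.0, 'wz': 0.0611}
```

drive_tool:
  steps:
    - {"x": 0,"y": 0,"z": -0.4,"wx": 0,"wy": 0,"wz": 0,"jaw": 1}
    - {"x": 0,"y": 0,"z": -0.8,"wx": 0,"wy": 0,"wz": 0,"jaw": 1}
    - {"x": 0,"y": 0,"z": -0.8,"wx": 0,"wy": 0,"wz": 0,"jaw": 1}
    - {"x": 0,"y": 0,"z": -0.8,"wx": 0,"wy": 0,"wz": 0,"jaw": 1}
    - {"x": 0,"y": 0,"z": -0.45,"wx": 0,"wy": 0,"wz": 0,"jaw": 1}

```text
time_s: 10.32
tool_pos: [0.4477, 0.0961, 0.1028]
orientation: [2.258, 2.181, 0.004]
wrist_force: [0.5, 0.4, -0.7]
grip_width: 0.0108
gripper_force: 39.4
```

drive_tool:
  steps:
    - {"x": 0.85,"y": 0.31,"z": 0,"wx": 0,"wy": 0,"wz": 0.061,"jaw": 1}
    - {"x": 0.87,"y": 0.23,"z": 0,"wx": 0,"wy": 0,"wz": 0.061,"jaw": 1}
    - {"x": 0.89,"y": 0.14,"z": 0,"wx": 0,"wy": 0,"wz": 0.061,"jaw": 1}
    - {"x": 0.9,"y": 0.06,"z": 0,"wx": 0,"wy": 0,"wz": 0.061,"jaw": 1}
    - {"x": 0.9,"y": -0.03,"z": 0,"wx": 0,"wy": 0,"wz": 0.061,"jaw": 1}

```text
time_s: 10.73
tool_pos: [0.5144, 0.2646, 0.0996]
orientation: [2.717, 1.577, -0.0]
wrist_force: [0.3, -0.5, -0.9]
grip_width: 0.0112
gripper_force: 39.3
```

drive_tool:
  steps:
    - {"x": 0.9,"y": -0.12,"z": 0,"wx": 0,"wy": 0,"wz": 0.061,"jaw": 1}
    - {"x": 0.88,"y": -0.2,"z": 0,"wx": 0,"wy": 0,"wz": 0.061,"jaw": 1}
    - {"x": 0.86,"y": -0.28,"z": 0,"wx": 0,"wy": 0,"wz": 0.061,"jaw": 1}
    - {"x": 0,"y": 0,"z": 0,"wx": 0,"wy": 0,"wz": 0,"jaw": 1}
    - {"x": 0,"y": 0,"z": 0,"wx": 0,"wy": 0,"wz": 0,"jaw": 1}

```text
time_s: 11.15
tool_pos: [0.5549, 0.3652, 0.0985]
orientation: [2.91, 1.183, -0.002]
wrist_force: [-0.8, -0.4, -1.3]
grip_width: 0.0113
gripper_force: 39.3
```

```bash
python3 look.py sieve potholder; python3 - <<'E'
from h import *
a=snap('top','t5.png');b=snap('scene','s5.png')
x=cv2.resize(a[170:290,180:340],(600,450));cv2.imwrite('pics/c8.png',x[:,:,::-1])
plan(.555,.364,.016,44)
E
```

```text
top sieve [([0.604, 0.668, 0.001], 0.58)]
top potholder [([0.561, 0.369, -0.001], 0.92)]
scene sieve [([0.603, 0.673, -0.001], 0.62), ([0.6, 0.409, 0.124], 0.59)]
scene potholder [([0.558, 0.37, 0.003], 0.8)]
from [0.5552 0.3629 0.1395] 44.0 n 4
{'x': 0.0, 'y': -0.01, 'z': 0.77, 'wz': 0.0} 
{'x': 0.0, 'y': -0.01, 'z': 0.77, 'wz': 0.0} 
{'x': 0.0, 'y': -0.01, 'z': 0.77, 'wz': 0.0} 
{'x': 0.0, 'y': -0.01, 'z': 0.77, 'wz': 0.0}
```

View pics/c8.png

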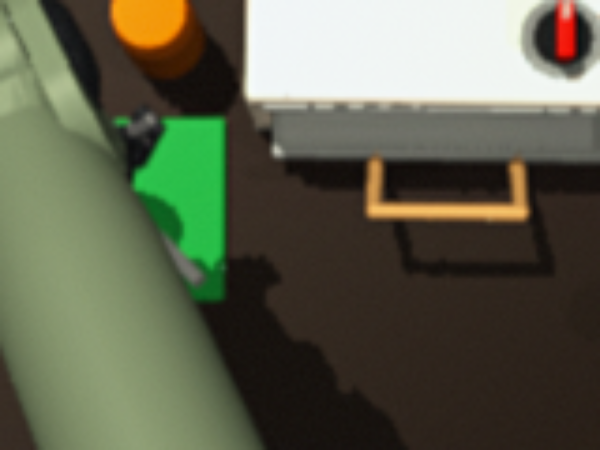

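drive_tool:
  steps:
    - {"x": 0,"y": 0,"z": 0.9,"wx": 0,"wy": 0,"wz": 0,"jaw": 1}
    - {"x": 0,"y": 0,"z": 0.9,"wx": 0,"wy": 0,"wz": 0,"jaw": 1}
    - {"x": 0,"y": 0,"z": 0.8,"wx": 0,"wy": 0,"wz": 0,"jaw": 1}
    - {"x": 0,"y": 0,"z": 0.48,"wx": 0,"wy": 0,"wz": 0,"jaw": 1}
    - {"x": 0,"y": 0,"z": 0,"wx": 0,"wy": 0,"wz": 0,"jaw": 1}

```text
time_s: 11.97
tool_pos: [0.554, 0.3627, -0.0258]
orientation: [2.912, 1.178, -0.004]
wrist_force: [-1.0, -0.9, -0.4]
grip_width: 0.0112
gripper_force: 43.6
```

drive_tool:
  steps:
    - {"x": 0,"y": 0,"z": 0,"wx": 0,"wy": 0,"wz": 0,"jaw": 1}
    - {"x": 0,"y": 0,"z": 0,"wx": 0,"wy": 0,"wz": 0,"jaw": 0.3}
    - {"x": 0,"y": 0,"z": 0,"wx": 0,"wy": 0,"wz": 0,"jaw": 0.3}
    - {"x": 0,"y": 0,"z": 0,"wx": 0,"wy": 0,"wz": 0,"jaw": 0.3}
    - {"x": 0,"y": 0,"z": 0,"wx": 0,"wy": 0,"wz": 0,"jaw": 0.3}

```text
time_s: 12.38
tool_pos: [0.5556, 0.3639, -0.0229]
orientation: [-2.912, -1.179, -0.002]
wrist_force: [0.0, -0.2, 0.2]
grip_width: 0.0584
gripper_force: 0.0
```

drive_tool:
  steps:
    - {"x": 0,"y": 0,"z": -0.6,"wx": 0,"wy": 0,"wz": 0,"jaw": 0.3}
    - {"x": 0,"y": 0,"z": -1,"wx": 0,"wy": 0,"wz": 0,"jaw": 0.3}
    - {"x": 0,"y": 0,"z": -1,"wx": 0,"wy": 0,"wz": 0,"jaw": 0.3}
    - {"x": 0,"y": 0,"z": -1,"wx": 0,"wy": 0,"wz": 0,"jaw": 0.3}
    - {"x": 0,"y": 0,"z": 0,"wx": 0,"wy": 0,"wz": 0,"jaw": 0.3}

```text
time_s: 12.8
tool_pos: [0.5603, 0.3664, 0.1303]
orientation: [-2.911, -1.178, -0.023]
wrist_force: [1.2, 1.1, 0.3]
grip_width: 0.06
gripper_force: 0.0
```

```bash
python3 look.py sieve sieve_grip tray_handle; python3 - <<'E'
from h import *
plan(.545,.097,.16,89)
E
```

```text
top sieve [([0.602, 0.668, 0.001], 0.7)]
top sieve_grip [([0.558, 0.629, 0.029], 0.92), ([0.556, 0.36, 0.037], 0.6)]
top tray_handle [([0.545, 0.093, 0.089], 0.66)]
scene sieve [([0.601, 0.406, 0.006], 0.89), ([0.605, 0.673, -0.004], 0.63)]
scene sieve_grip [([0.563, 0.627, 0.029], 0.91), ([0.555, 0.361, 0.036], 0.68), ([0.544, -0.322, 0.002], 0.59)]
scene tray_handle [([0.538, 0.1, 0.096], 0.58)]
from [0.5541 0.3632 0.1581] 44.1 n 7
{'x': -0.68, 'y': 0.66, 'z': -0.01, 'wz': -0.0713} 
{'x': -0.75, 'y': 0.58, 'z': -0.01, 'wz': -0.0713} 
{'x': -0.81, 'y': 0.49, 'z': -0.01, 'wz': -0.0713} 
{'x': -0.86, 'y': 0.4, 'z': -0.01, 'wz': -0.0713} 
{'x': -0.9, 'y': 0.3, 'z': -0.01, 'wz': -0.0713} |
{'x': -0.93, 'y': 0.2, 'z': -0.01, 'wz': -0.0713} 
{'x': -0.95, 'y': 0.09, 'z': -0.01, 'wz': -0.0713}
```

drive_tool:
  steps:
    - {"x": -0.68,"y": 0.66,"z": 0,"wx": 0,"wy": 0,"wz": -0.071,"jaw": 0.4}
    - {"x": -0.75,"y": 0.58,"z": 0,"wx": 0,"wy": 0,"wz": -0.071,"jaw": 0.4}
    - {"x": -0.81,"y": 0.49,"z": 0,"wx": 0,"wy": 0,"wz": -0.071,"jaw": 0.4}
    - {"x": -0.86,"y": 0.4,"z": 0,"wx": 0,"wy": 0,"wz": -0.071,"jaw": 0.4}
    - {"x": -0.9,"y": 0.3,"z": 0,"wx": 0,"wy": 0,"wz": -0.071,"jaw": 0.4}

```text
time_s: 13.62
tool_pos: [0.548, 0.1726, 0.1194]
orientation: [-2.469, -1.942, 0.002]
wrist_force: [0.8, -0.8, 0.3]
grip_width: 0.0512
gripper_force: 0.0
```

drive_tool:
  steps:
    - {"x": -0.93,"y": 0.2,"z": 0,"wx": 0,"wy": 0,"wz": -0.071,"jaw": 0.4}
    - {"x": -0.95,"y": 0.09,"z": 0,"wx": 0,"wy": 0,"wz": -0.071,"jaw": 0.4}
    - {"x": 0,"y": 0,"z": 0,"wx": 0,"wy": 0,"wz": 0,"jaw": 0.4}
    - {"x": 0,"y": 0,"z": 0,"wx": 0,"wy": 0,"wz": 0,"jaw": 0.4}

```text
time_s: 13.95
tool_pos: [0.5459, 0.0961, 0.1197]
orientation: [-2.249, -2.192, 0.001]
wrist_force: [-0.2, -0.1, 0.3]
grip_width: 0.0509
gripper_force: 0.0
```

```bash
python3 - <<'E'
from h import *
plan(.543,.096,.076,89)
E
```

```text
from [0.5459 0.0961 0.1592] 88.5 n 3
{'x': -0.0, 'y': -0.02, 'z': 0.69, 'wz': -0.0018} 
{'x': -0.0, 'y': -0.02, 'z': 0.69, 'wz': -0.0018} 
{'x': -0.0, 'y': -0.02, 'z': 0.69, 'wz': -0.0018}
```

drive_tool:
  steps:
    - {"x": 0,"y": -0.02,"z": 0.69,"wx": 0,"wy": 0,"wz": 0,"jaw": 0.4}
    - {"x": 0,"y": -0.02,"z": 0.69,"wx": 0,"wy": 0,"wz": 0,"jaw": 0.4}
    - {"x": 0,"y": -0.02,"z": 0.69,"wx": 0,"wy": 0,"wz": 0,"jaw": 0.4}
    - {"x": 0,"y": 0,"z": 0,"wx": 0,"wy": 0,"wz": 0,"jaw": 0.4}
    - {"x": 0,"y": 0,"z": 0,"wx": 0,"wy": 0,"wz": 0,"jaw": 1}

```text
time_s: 14.37
tool_pos: [0.5421, 0.0992, 0.0362]
orientation: [-2.241, -2.197, 0.005]
wrist_force: [0.6, 0.1, 0.3]
grip_width: 0.0406
gripper_force: 0.0
```

drive_tool:
  steps:
    - {"x": 0,"y": 0,"z": 0,"wx": 0,"wy": 0,"wz": 0,"jaw": 1}
    - {"x": 0,"y": 0,"z": 0,"wx": 0,"wy": 0,"wz": 0,"jaw": 1}
    - {"x": 0,"y": 0,"z": 0,"wx": 0,"wy": 0,"wz": 0,"jaw": 1}
    - {"x": 0,"y": 0,"z": 0,"wx": 0,"wy": 0,"wz": 0,"jaw": 1}
    - {"x": 0,"y": 0,"z": 0,"wx": 0,"wy": 0,"wz": 0,"jaw": 1}

```text
time_s: 14.78
tool_pos: [0.5452, 0.0988, 0.0392]
orientation: [2.244, 2.198, 0.005]
wrist_force: [-1.8, 1.3, 6.6]
grip_width: 0.01
gripper_force: 39.4
```

drive_tool:
  steps:
    - {"x": 0,"y": -0.3,"z": 0,"wx": 0,"wy": 0,"wz": 0,"jaw": 1}
    - {"x": 0,"y": -0.5,"z": 0,"wx": 0,"wy": 0,"wz": 0,"jaw": 1}
    - {"x": 0,"y": -0.5,"z": 0,"wx": 0,"wy": 0,"wz": 0,"jaw": 1}
    - {"x": 0,"y": -0.5,"z": 0,"wx": 0,"wy": 0,"wz": 0,"jaw": 1}
    - {"x": 0,"y": -0.5,"z": 0,"wx": 0,"wy": 0,"wz": 0,"jaw": 1}

```text
time_s: 15.2
tool_pos: [0.4546, 0.1017, 0.0393]
orientation: [2.243, 2.197, 0.011]
wrist_force: [3.1, 5.9, 3.8]
grip_width: 0.0105
gripper_force: 40.8
```

drive_tool:
  steps:
    - {"x": 0,"y": -0.4,"z": 0,"wx": 0,"wy": 0,"wz": 0,"jaw": 1}
    - {"x": 0,"y": -0.3,"z": 0,"wx": 0,"wy": 0,"wz": 0,"jaw": 1}
    - {"x": 0,"y": -0.2,"z": 0,"wx": 0,"wy": 0,"wz": 0,"jaw": 1}
    - {"x": 0,"y": -0.1,"z": 0,"wx": 0,"wy": 0,"wz": 0,"jaw": 1}
    - {"x": 0,"y": 0,"z": 0,"wx": 0,"wy": 0,"wz": 0,"jaw": 1}

```text
time_s: 15.62
tool_pos: [0.4407, 0.1013, 0.0436]
orientation: [2.223, 2.172, 0.056]
wrist_force: [53.4, 2.2, -38.5]
grip_width: 0.0104
gripper_force: 39.1
```

drive_tool:
  steps:
    - {"x": 0,"y": -0.1,"z": 0,"wx": 0,"wy": 0,"wz": 0,"jaw": 1}
    - {"x": 0,"y": 0,"z": 0,"wx": 0,"wy": 0,"wz": 0,"jaw": 1}

```text
time_s: 15.78
tool_pos: [0.4408, 0.1013, 0.0439]
orientation: [2.22, 2.169, 0.062]
wrist_force: [63.7, 1.7, -50.2]
grip_width: 0.0102
gripper_force: 39.0
```

drive_tool:
  steps:
    - {"x": 0,"y": 0.4,"z": 0,"wx": 0,"wy": 0,"wz": 0,"jaw": 1}
    - {"x": 0,"y": 0.3,"z": 0,"wx": 0,"wy": 0,"wz": 0,"jaw": 1}
    - {"x": 0,"y": 0,"z": 0,"wx": 0,"wy": 0,"wz": 0,"jaw": 1}

```text
time_s: 16.03
tool_pos: [0.4474, 0.1011, 0.0429]
orientation: [2.237, 2.189, 0.023]
wrist_force: [2.8, 2.2, 31.4]
grip_width: 0.0102
gripper_force: 46.3
```

```bash
python3 look.py tray_floor tray_handle; python3 -c "
from h import *
plan(.437,.1,.0785,89)"
```

```text
top tray_floor [([0.552, 0.092, 0.023], 0.86)]
top tray_handle []
scene tray_floor [([0.676, 0.004, 0.156], 0.73), ([0.556, 0.095, 0.026], 0.67)]
scene tray_handle [([0.441, 0.099, 0.096], 0.84)]
from [0.4448 0.1012 0.0824] 88.8 n 1
{'x': -0.03, 'y': -0.19, 'z': 0.1, 'wz': -0.0023}
```

drive_tool:
  steps:
    - {"x": 0,"y": -0.15,"z": 0,"wx": 0,"wy": 0,"wz": 0,"jaw": 1}
    - {"x": 0,"y": -0.15,"z": 0,"wx": 0,"wy": 0,"wz": 0,"jaw": 1}
    - {"x": 0,"y": 0,"z": 0,"wx": 0,"wy": 0,"wz": 0,"jaw": 1}

```text
time_s: 16.58
tool_pos: [0.4401, 0.1013, 0.0432]
orientation: [2.232, 2.184, 0.034]
wrist_force: [19.4, 1.4, 3.8]
grip_width: 0.0102
gripper_force: 43.6
```

drive_tool:
  steps:
    - {"x": 0,"y": 0,"z": 0,"wx": 0,"wy": 0,"wz": 0,"jaw": 0.4}
    - {"x": 0,"y": 0,"z": 0,"wx": 0,"wy": 0,"wz": 0,"jaw": 0.4}
    - {"x": 0,"y": 0,"z": 0,"wx": 0,"wy": 0,"wz": 0,"jaw": 0.4}
    - {"x": 0,"y": 0,"z": 0,"wx": 0,"wy": 0,"wz": 0,"jaw": 0.4}
    - {"x": 0,"y": 0,"z": 0,"wx": 0,"wy": 0,"wz": 0,"jaw": 0.4}

```text
time_s: 17.0
tool_pos: [0.4228, 0.1005, 0.0372]
orientation: [-2.244, -2.197, 0.002]
wrist_force: [0.2, 1.0, 0.3]
grip_width: 0.0512
gripper_force: 0.0
```

drive_tool:
  steps:
    - {"x": 0,"y": 0,"z": -0.8,"wx": 0,"wy": 0,"wz": 0,"jaw": 0.4}
    - {"x": 0,"y": 0,"z": -1,"wx": 0,"wy": 0,"wz": 0,"jaw": 0.2}
    - {"x": 0,"y": 0,"z": -0.6,"wx": 0,"wy": 0,"wz": 0,"jaw": 0}
    - {"x": 0,"y": 0,"z": 0,"wx": 0,"wy": 0,"wz": 0,"jaw": 0}

```text
time_s: 17.33
tool_pos: [0.4269, 0.1008, 0.1379]
orientation: [2.241, 2.195, 0.008]
wrist_force: [1.0, -0.1, 1.2]
grip_width: 0.084
gripper_force: 0.0
```

```bash
python3 look.py tray_floor tray_handle mould0; python3 -c "
from h import *
plan(.542,-.201,.18,90)"
```

```text
top tray_floor [([0.546, 0.098, 0.022], 0.6)]
top tray_handle []
top mould0 [([0.543, -0.317, 0.008], 0.69), ([0.439, -0.096, -0.001], 0.65), ([0.453, -0.342, 0.006], 0.63), ([0.542, -0.198, 0.006], 0.54)]
scene tray_floor [([0.547, 0.097, 0.027], 0.64)]
scene tray_handle [([0.436, 0.102, 0.092], 0.56)]
scene mould0 [([0.546, -0.202, 0.008], 0.64), ([0.542, -0.321, 0.004], 0.6), ([0.453, -0.346, 0.005], 0.52)]
from [0.4229 0.1005 0.1719] 88.8 n 9
{'x': -0.83, 'y': 0.35, 'z': -0.02, 'wz': -0.0015} 
{'x': -0.83, 'y': 0.35, 'z': -0.02, 'wz': -0.0015} 
{'x': -0.83, 'y': 0.34, 'z': -0.02, 'wz': -0.0015} 
{'x': -0.83, 'y': 0.34, 'z': -0.02, 'wz': -0.0015} 
{'x': -0.83, 'y': 0.34, 'z': -0.02, 'wz': -0.0015} |
{'x': -0.83, 'y': 0.34, 'z': -0.02, 'wz': -0.0015} 
{'x': -0.84, 'y': 0.34, 'z': -0.02, 'wz': -0.0015} 
{'x': -0.84, 'y': 0.33, 'z': -0.02, 'wz': -0.0015} 
{'x': -0.84, 'y': 0.33, 'z': -0.02, 'wz': -0.0015}
```

drive_tool:
  steps:
    - {"x": -0.83,"y": 0.35,"z": 0,"wx": 0,"wy": 0,"wz": 0,"jaw": 0}
    - {"x": -0.83,"y": 0.35,"z": 0,"wx": 0,"wy": 0,"wz": 0,"jaw": 0}
    - {"x": -0.83,"y": 0.35,"z": 0,"wx": 0,"wy": 0,"wz": 0,"jaw": 0}
    - {"x": -0.83,"y": 0.35,"z": 0,"wx": 0,"wy": 0,"wz": 0,"jaw": 0}
    - {"x": -0.83,"y": 0.35,"z": 0,"wx": 0,"wy": 0,"wz": 0,"jaw": 0}

```text
time_s: 18.15
tool_pos: [0.4904, -0.0683, 0.1329]
orientation: [-2.243, -2.198, 0.001]
wrist_force: [0.9, 1.0, -0.5]
grip_width: 0.0853
gripper_force: 0.0
```

drive_tool:
  steps:
    - {"x": -0.83,"y": 0.33,"z": 0,"wx": 0,"wy": 0,"wz": 0,"jaw": 0}
    - {"x": -0.83,"y": 0.33,"z": 0,"wx": 0,"wy": 0,"wz": 0,"jaw": 0}
    - {"x": -0.83,"y": 0.33,"z": 0,"wx": 0,"wy": 0,"wz": 0,"jaw": 0}
    - {"x": -0.83,"y": 0.33,"z": 0,"wx": 0,"wy": 0,"wz": 0,"jaw": 0}
    - {"x": 0,"y": 0,"z": 0,"wx": 0,"wy": 0,"wz": 0,"jaw": 0}

```text
time_s: 18.57
tool_pos: [0.5425, -0.2069, 0.1326]
orientation: [2.248, 2.19, -0.002]
wrist_force: [0.8, 0.5, 0.2]
grip_width: 0.0853
gripper_force: 0.0
```

```bash
python3 -c "
from h import *
plan(.543,-.200,.028,90)"
```

```text
from [ 0.5425 -0.2069  0.1721] 88.5 n 4
{'x': 0.04, 'y': 0.0, 'z': 0.9, 'wz': -0.0042} 
{'x': 0.04, 'y': 0.0, 'z': 0.9, 'wz': -0.0042} 
{'x': 0.04, 'y': 0.0, 'z': 0.9, 'wz': -0.0042} 
{'x': 0.04, 'y': 0.0, 'z': 0.9, 'wz': -0.0042}
```

drive_tool:
  steps:
    - {"x": 0.04,"y": 0,"z": 0.9,"wx": 0,"wy": 0,"wz": -0.004,"jaw": 0}
    - {"x": 0.04,"y": 0,"z": 0.9,"wx": 0,"wy": 0,"wz": -0.004,"jaw": 0}
    - {"x": 0.04,"y": 0,"z": 0.9,"wx": 0,"wy": 0,"wz": -0.004,"jaw": 0}
    - {"x": 0.04,"y": 0,"z": 0.9,"wx": 0,"wy": 0,"wz": -0.004,"jaw": 0}
    - {"x": 0,"y": 0,"z": 0,"wx": 0,"wy": 0,"wz": 0,"jaw": 0}

```text
time_s: 18.98
tool_pos: [0.5342, -0.1907, -0.0176]
orientation: [-2.207, -2.217, 0.006]
wrist_force: [-0.9, 1.5, -0.7]
grip_width: 0.0855
gripper_force: 0.0
```

drive_tool:
  steps:
    - {"x": 0,"y": 0,"z": 0,"wx": 0,"wy": 0,"wz": 0,"jaw": 1}
    - {"x": 0,"y": 0,"z": 0,"wx": 0,"wy": 0,"wz": 0,"jaw": 1}
    - {"x": 0,"y": 0,"z": 0,"wx": 0,"wy": 0,"wz": 0,"jaw": 1}
    - {"x": 0,"y": 0,"z": 0,"wx": 0,"wy": 0,"wz": 0,"jaw": 1}
    - {"x": 0,"y": 0,"z": 0,"wx": 0,"wy": 0,"wz": 0,"jaw": 1}
  newtons: 25

```text
time_s: 19.4
tool_pos: [0.5428, -0.1953, -0.0078]
orientation: [2.213, 2.223, 0.002]
wrist_force: [-0.3, -0.3, 7.2]
grip_width: 0.0521
gripper_force: 27.5
```

```bash
python3 -c "
from h import *
plan(.543,-.200,.17,90)
plan(.550,.184,.17,88,start=[.543,-.2,.17,88.5])"
```

```text
from [ 0.5428 -0.1953  0.0317] 90.2 n 4
{'x': -0.03, 'y': 0.0, 'z': -0.86, 'wz': 0.0007} 
{'x': -0.03, 'y': 0.0, 'z': -0.86, 'wz': 0.0007} 
{'x': -0.03, 'y': 0.0, 'z': -0.86, 'wz': 0.0007} 
{'x': -0.03, 'y': 0.0, 'z': -0.86, 'wz': 0.0007} 
from [ 0.543 -0.2    0.17 ] 88.5 n 10
{'x': 0.96, 'y': -0.01, 'z': -0.0, 'wz': 0.0006} 
{'x': 0.96, 'y': -0.01, 'z': -0.0, 'wz': 0.0006} 
{'x': 0.96, 'y': -0.01, 'z': -0.0, 'wz': 0.0006} 
{'x': 0.96, 'y': -0.01, 'z': -0.0, 'wz': 0.0006} 
{'x': 0.96, 'y': -0.01, 'z': -0.0, 'wz': 0.0006} |
{'x': 0.96, 'y': -0.01, 'z': -0.0, 'wz': 0.0006} 
{'x': 0.96, 'y': -0.01, 'z': -0.0, 'wz': 0.0006} 
{'x': 0.96, 'y': -0.01, 'z': -0.0, 'wz': 0.0006} 
{'x': 0.96, 'y': -0.01, 'z': -0.0, 'wz': 0.0006} 
{'x': 0.96, 'y': -0.02, 'z': -0.0, 'wz': 0.0006} |
```

drive_tool:
  steps:
    - {"x": 0,"y": 0,"z": -0.5,"wx": 0,"wy": 0,"wz": 0,"jaw": 1}
    - {"x": 0,"y": 0,"z": -1,"wx": 0,"wy": 0,"wz": 0,"jaw": 1}
    - {"x": 0,"y": 0,"z": -1,"wx": 0,"wy": 0,"wz": 0,"jaw": 1}
    - {"x": 0,"y": 0,"z": -1,"wx": 0,"wy": 0,"wz": 0,"jaw": 1}
    - {"x": 0.4,"y": 0,"z": 0,"wx": 0,"wy": 0,"wz": 0,"jaw": 1}

```text
time_s: 19.82
tool_pos: [0.5461, -0.1829, 0.1391]
orientation: [2.209, 2.212, 0.006]
wrist_force: [2.8, -0.6, -0.1]
grip_width: 0.0524
gripper_force: 26.8
```

drive_tool:
  steps:
    - {"x": 0.95,"y": 0.02,"z": 0,"wx": 0,"wy": 0,"wz": 0,"jaw": 1}
    - {"x": 0.95,"y": 0.02,"z": 0,"wx": 0,"wy": 0,"wz": 0,"jaw": 1}
    - {"x": 0.95,"y": 0.02,"z": 0,"wx": 0,"wy": 0,"wz": 0,"jaw": 1}
    - {"x": 0.95,"y": 0.02,"z": 0,"wx": 0,"wy": 0,"wz": 0,"jaw": 1}
    - {"x": 0.95,"y": 0.02,"z": 0,"wx": 0,"wy": 0,"wz": 0,"jaw": 1}

```text
time_s: 20.23
tool_pos: [0.5437, 0.0133, 0.1308]
orientation: [2.216, 2.224, 0.002]
wrist_force: [0.7, 0.0, -1.5]
grip_width: 0.0518
gripper_force: 26.8
```

drive_tool:
  steps:
    - {"x": 0.95,"y": 0.02,"z": 0,"wx": 0,"wy": 0,"wz": 0,"jaw": 1}
    - {"x": 0.95,"y": 0.02,"z": 0,"wx": 0,"wy": 0,"wz": 0,"jaw": 1}
    - {"x": 0.95,"y": 0.02,"z": 0,"wx": 0,"wy": 0,"wz": 0,"jaw": 1}
    - {"x": 0.95,"y": 0.02,"z": 0,"wx": 0,"wy": 0,"wz": 0,"jaw": 1}
    - {"x": 0.5,"y": 0,"z": 0,"wx": 0,"wy": 0,"wz": 0,"jaw": 1}

```text
time_s: 20.65
tool_pos: [0.5461, 0.1878, 0.1307]
orientation: [-2.213, -2.23, -0.004]
wrist_force: [-0.2, -0.1, -0.5]
grip_width: 0.052
gripper_force: 26.8
```

drive_tool:
  steps:
    - {"x": 0,"y": 0,"z": 0,"wx": 0,"wy": 0,"wz": 0,"jaw": 1}
    - {"x": 0,"y": 0,"z": 0,"wx": 0,"wy": 0,"wz": 0,"jaw": 1}

```text
time_s: 20.82
tool_pos: [0.5461, 0.1848, 0.1303]
orientation: [2.213, 2.228, 0.001]
wrist_force: [-0.2, 0.3, -0.2]
grip_width: 0.0523
gripper_force: 26.7
```

```bash
python3 look.py tray_floor mould0;python3 -c "
from h import *
plan(.550,.184,.049,90)"
```

```text
top tray_floor [([0.547, 0.096, 0.023], 0.97)]
top mould0 [([0.454, -0.345, 0.007], 0.84), ([0.437, -0.096, -0.002], 0.81), ([0.543, -0.318, 0.008], 0.66), ([0.545, 0.099, 0.021], 0.64)]
scene tray_floor [([0.55, 0.099, 0.025], 0.72)]
scene mould0 [([0.55, 0.179, 0.145], 0.7), ([0.443, -0.098, 0.001], 0.61), ([0.451, -0.342, 0.005], 0.56)]
from [0.5464 0.1825 0.1693] 90.1 n 4
{'x': 0.01, 'y': 0.02, 'z': 0.75, 'wz': 0.0004} 
{'x': 0.01, 'y': 0.02, 'z': 0.75, 'wz': 0.0004} 
{'x': 0.01, 'y': 0.02, 'z': 0.75, 'wz': 0.0004} 
{'x': 0.01, 'y': 0.02, 'z': 0.75, 'wz': 0.0004}
```

drive_tool:
  steps:
    - {"x": 0,"y": 0.02,"z": 0.8,"wx": 0,"wy": 0,"wz": 0,"jaw": 1}
    - {"x": 0,"y": 0.02,"z": 0.9,"wx": 0,"wy": 0,"wz": 0,"jaw": 1}
    - {"x": 0,"y": 0.02,"z": 0.8,"wx": 0,"wy": 0,"wz": 0,"jaw": 1}
    - {"x": 0,"y": 0.02,"z": 0.3,"wx": 0,"wy": 0,"wz": 0,"jaw": 1}
    - {"x": 0,"y": 0,"z": 0.14,"wx": 0,"wy": 0,"wz": 0,"jaw": 1}

```text
time_s: 21.53
tool_pos: [0.5475, 0.1826, 0.0097]
orientation: [-2.216, -2.223, 0.006]
wrist_force: [-1.5, -0.7, -0.9]
grip_width: 0.0525
gripper_force: 26.7
```

drive_tool:
  steps:
    - {"x": 0,"y": 0,"z": 0.04,"wx": 0,"wy": 0,"wz": 0,"jaw": 1}
    - {"x": 0,"y": 0,"z": 0,"wx": 0,"wy": 0,"wz": 0,"jaw": 1}
    - {"x": 0,"y": 0,"z": 0,"wx": 0,"wy": 0,"wz": 0,"jaw": 1}

```text
time_s: 21.78
tool_pos: [0.551, 0.184, 0.0122]
orientation: [2.216, 2.225, 0.004]
wrist_force: [-0.2, -1.1, -1.5]
grip_width: 0.0526
gripper_force: 26.7
```

drive_tool:
  steps:
    - {"x": 0,"y": 0,"z": 0,"wx": 0,"wy": 0,"wz": 0,"jaw": 0.2}
    - {"x": 0,"y": 0,"z": 0,"wx": 0,"wy": 0,"wz": 0,"jaw": 0.2}
    - {"x": 0,"y": 0,"z": 0,"wx": 0,"wy": 0,"wz": 0,"jaw": 0.2}
    - {"x": 0,"y": 0,"z": -0.5,"wx": 0,"wy": 0,"wz": 0,"jaw": 0.2}
    - {"x": 0,"y": 0,"z": -0.9,"wx": 0,"wy": 0,"wz": 0,"jaw": 0.2}

```text
time_s: 22.2
tool_pos: [0.5459, 0.1831, 0.0637]
orientation: [-2.214, -2.223, 0.01]
wrist_force: [0.4, 0.1, -0.1]
grip_width: 0.0684
gripper_force: 0.0
```

drive_tool:
  steps:
    - {"x": 0,"y": 0,"z": -0.9,"wx": 0,"wy": 0,"wz": 0,"jaw": 0}
    - {"x": 0,"y": 0,"z": -0.9,"wx": 0,"wy": 0,"wz": 0,"jaw": 0}
    - {"x": 0,"y": 0,"z": 0,"wx": 0,"wy": 0,"wz": 0,"jaw": 0}

```text
time_s: 22.45
tool_pos: [0.5543, 0.1849, 0.1465]
orientation: [2.212, 2.221, 0.016]
wrist_force: [1.1, 0.2, 1.8]
grip_width: 0.0855
gripper_force: 0.0
```

```bash
python3 look.py mould0;python3 -c "
from h import *
plan(.544,-.318,.17,90)"
```

```text
top mould0 [([0.454, -0.344, 0.006], 0.64), ([0.439, -0.098, 0.002], 0.64), ([0.548, -0.315, 0.004], 0.6)]
scene mould0 [([0.544, -0.318, 0.003], 0.81), ([0.442, -0.096, -0.002], 0.63), ([0.453, -0.345, 0.006], 0.6)]
from [0.5487 0.1836 0.1772] 90.2 n 13
{'x': -0.96, 'y': -0.01, 'z': 0.01, 'wz': 0.0002} 
{'x': -0.96, 'y': -0.01, 'z': 0.01, 'wz': 0.0002} 
{'x': -0.96, 'y': -0.01, 'z': 0.01, 'wz': 0.0002} 
{'x': -0.96, 'y': -0.01, 'z': 0.01, 'wz': 0.0002} 
{'x': -0.96, 'y': -0.01, 'z': 0.01, 'wz': 0.0002} |
{'x': -0.96, 'y': -0.01, 'z': 0.01, 'wz': 0.0002} 
{'x': -0.96, 'y': -0.01, 'z': 0.01, 'wz': 0.0002} 
{'x': -0.96, 'y': -0.01, 'z': 0.01, 'wz': 0.0002} 
{'x': -0.96, 'y': -0.01, 'z': 0.01, 'wz': 0.0002} 
{'x': -0.96, 'y': -0.01, 'z': 0.01, 'wz': 0.0002} |
{'x': -0.96, 'y': -0.01, 'z': 0.01, 'wz': 0.0002} 
{'x': -0.96, 'y': -0.01, 'z': 0.01, 'wz': 0.0002} 
{'x': -0.96, 'y': -0.01, 'z': 0.01, 'wz': 0.0002}
```

drive_tool:
  steps:
    - {"x": -0.96,"y": 0,"z": 0,"wx": 0,"wy": 0,"wz": 0,"jaw": 0}
    - {"x": -0.96,"y": 0,"z": 0,"wx": 0,"wy": 0,"wz": 0,"jaw": 0}
    - {"x": -0.96,"y": 0,"z": 0,"wx": 0,"wy": 0,"wz": 0,"jaw": 0}
    - {"x": -0.96,"y": 0,"z": 0,"wx": 0,"wy": 0,"wz": 0,"jaw": 0}
    - {"x": -0.96,"y": 0,"z": 0,"wx": 0,"wy": 0,"wz": 0,"jaw": 0}

```text
time_s: 23.07
tool_pos: [0.5485, -0.0096, 0.1365]
orientation: [-2.214, -2.225, 0.003]
wrist_force: [-0.3, -0.6, 0.1]
grip_width: 0.0853
gripper_force: 0.0
```

drive_tool:
  steps:
    - {"x": -0.96,"y": -0.02,"z": 0,"wx": 0,"wy": 0,"wz": 0,"jaw": 0}
    - {"x": -0.96,"y": -0.02,"z": 0,"wx": 0,"wy": 0,"wz": 0,"jaw": 0}
    - {"x": -0.96,"y": -0.02,"z": 0,"wx": 0,"wy": 0,"wz": 0,"jaw": 0}
    - {"x": -0.96,"y": -0.02,"z": 0,"wx": 0,"wy": 0,"wz": 0,"jaw": 0}
    - {"x": -0.96,"y": -0.02,"z": 0,"wx": 0,"wy": 0,"wz": 0,"jaw": 0}

```text
time_s: 23.48
tool_pos: [0.5453, -0.2015, 0.1364]
orientation: [-2.215, -2.224, 0.001]
wrist_force: [0.8, 0.1, -0.2]
grip_width: 0.0855
gripper_force: 0.0
```

drive_tool:
  steps:
    - {"x": -0.96,"y": 0,"z": 0,"wx": 0,"wy": 0,"wz": 0,"jaw": 0}
    - {"x": -0.96,"y": 0,"z": 0,"wx": 0,"wy": 0,"wz": 0,"jaw": 0}
    - {"x": -0.96,"y": 0,"z": 0,"wx": 0,"wy": 0,"wz": 0,"jaw": 0}
    - {"x": 0,"y": 0,"z": 0,"wx": 0,"wy": 0,"wz": 0,"jaw": 0}
    - {"x": 0,"y": 0,"z": 0,"wx": 0,"wy": 0,"wz": 0,"jaw": 0}

```text
time_s: 23.9
tool_pos: [0.5459, -0.3169, 0.1359]
orientation: [-2.218, -2.22, 0.001]
wrist_force: [-0.0, 1.1, -0.7]
grip_width: 0.0854
gripper_force: 0.0
```

```bash
python3 look.py mould0;python3 -c "
from h import *
snap('top','t6.png');snap('scene','s6.png')
plan(.545,-.317,.0295,90)"
```

```text
top mould0 [([0.553, 0.184, 0.026], 0.65), ([0.546, -0.316, 0.008], 0.56), ([0.451, -0.344, 0.006], 0.56), ([0.437, -0.099, -0.001], 0.5)]
scene mould0 [([0.452, -0.345, 0.005], 0.92), ([0.546, -0.32, 0.004], 0.85), ([0.553, 0.18, 0.025], 0.68), ([0.437, -0.097, -0.002], 0.6)]
from [ 0.5475 -0.3139  0.1777] 90.4 n 4
{'x': -0.02, 'y': -0.02, 'z': 0.93, 'wz': 0.001} 
{'x': -0.02, 'y': -0.02, 'z': 0.93, 'wz': 0.001} 
{'x': -0.02, 'y': -0.02, 'z': 0.93, 'wz': 0.001} 
{'x': -0.02, 'y': -0.02, 'z': 0.93, 'wz': 0.001}
```

drive_tool:
  steps:
    - {"x": -0.02,"y": 0,"z": 0.95,"wx": 0,"wy": 0,"wz": 0,"jaw": 0.12}
    - {"x": -0.02,"y": 0,"z": 0.95,"wx": 0,"wy": 0,"wz": 0,"jaw": 0.12}
    - {"x": 0,"y": 0,"z": 0.95,"wx": 0,"wy": 0,"wz": 0,"jaw": 0.12}
    - {"x": 0,"y": 0,"z": 0.8,"wx": 0,"wy": 0,"wz": 0,"jaw": 0.12}
    - {"x": 0,"y": 0,"z": 0,"wx": 0,"wy": 0,"wz": 0,"jaw": 0.12}

```text
time_s: 24.62
tool_pos: [0.5429, -0.3125, -0.0141]
orientation: [-2.207, -2.22, 0.003]
wrist_force: [-1.2, 1.9, -0.5]
grip_width: 0.0752
gripper_force: 0.0
```

drive_tool:
  steps:
    - {"x": 0,"y": 0,"z": 0,"wx": 0,"wy": 0,"wz": 0,"jaw": 1}
    - {"x": 0,"y": 0,"z": 0,"wx": 0,"wy": 0,"wz": 0,"jaw": 1}
    - {"x": 0,"y": 0,"z": 0,"wx": 0,"wy": 0,"wz": 0,"jaw": 1}
    - {"x": 0,"y": 0,"z": 0,"wx": 0,"wy": 0,"wz": 0,"jaw": 1}
    - {"x": 0,"y": 0,"z": 0,"wx": 0,"wy": 0,"wz": 0,"jaw": 1}

```text
time_s: 25.03
tool_pos: [0.5489, -0.3179, -0.0056]
orientation: [2.214, 2.224, 0.001]
wrist_force: [1.5, -0.7, 5.1]
grip_width: 0.0529
gripper_force: 27.0
```

drive_tool:
  steps:
    - {"x": 0,"y": 0,"z": -0.5,"wx": 0,"wy": 0,"wz": 0,"jaw": 1}
    - {"x": 0,"y": 0,"z": -1,"wx": 0,"wy": 0,"wz": 0,"jaw": 1}
    - {"x": 0,"y": 0,"z": -1,"wx": 0,"wy": 0,"wz": 0,"jaw": 1}
    - {"x": 0,"y": 0,"z": -1,"wx": 0,"wy": 0,"wz": 0,"jaw": 1}
    - {"x": 0.4,"y": 0,"z": 0,"wx": 0,"wy": 0,"wz": 0,"jaw": 1}

```text
time_s: 25.45
tool_pos: [0.5525, -0.3069, 0.1425]
orientation: [2.208, 2.211, 0.003]
wrist_force: [1.3, -1.7, 0.2]
grip_width: 0.0526
gripper_force: 26.8
```

```bash
python3 -c "
from h import *
plan(.549,.097,.17,90)"
```

```text
from [ 0.5525 -0.3069  0.182 ] 90.1 n 11
{'x': 0.92, 'y': -0.01, 'z': 0.03, 'wz': 0.0001} 
{'x': 0.92, 'y': -0.01, 'z': 0.03, 'wz': 0.0001} 
{'x': 0.92, 'y': -0.01, 'z': 0.03, 'wz': 0.0001} 
{'x': 0.92, 'y': -0.01, 'z': 0.03, 'wz': 0.0001} 
{'x': 0.92, 'y': -0.01, 'z': 0.03, 'wz': 0.0001} |
{'x': 0.92, 'y': -0.01, 'z': 0.03, 'wz': 0.0001} 
{'x': 0.92, 'y': -0.01, 'z': 0.03, 'wz': 0.0001} 
{'x': 0.92, 'y': -0.01, 'z': 0.03, 'wz': 0.0001} 
{'x': 0.92, 'y': -0.01, 'z': 0.03, 'wz': 0.0001} 
{'x': 0.92, 'y': -0.01, 'z': 0.03, 'wz': 0.0001} |
{'x': 0.92, 'y': -0.01, 'z': 0.03, 'wz': 0.0001}
```

drive_tool:
  steps:
    - {"x": 0.95,"y": 0,"z": 0,"wx": 0,"wy": 0,"wz": 0,"jaw": 1}
    - {"x": 0.95,"y": 0,"z": 0,"wx": 0,"wy": 0,"wz": 0,"jaw": 1}
    - {"x": 0.95,"y": 0,"z": 0,"wx": 0,"wy": 0,"wz": 0,"jaw": 1}
    - {"x": 0.95,"y": 0,"z": 0,"wx": 0,"wy": 0,"wz": 0,"jaw": 1}
    - {"x": 0.95,"y": 0,"z": 0,"wx": 0,"wy": 0,"wz": 0,"jaw": 1}

```text
time_s: 25.87
tool_pos: [0.5466, -0.1095, 0.1332]
orientation: [2.216, 2.224, 0.001]
wrist_force: [0.1, 0.3, -1.7]
grip_width: 0.0521
gripper_force: 26.8
```

drive_tool:
  steps:
    - {"x": 0.95,"y": 0,"z": 0,"wx": 0,"wy": 0,"wz": 0,"jaw": 1}
    - {"x": 0.95,"y": 0,"z": 0,"wx": 0,"wy": 0,"wz": 0,"jaw": 1}
    - {"x": 0.95,"y": 0,"z": 0,"wx": 0,"wy": 0,"wz": 0,"jaw": 1}
    - {"x": 0.95,"y": 0,"z": 0,"wx": 0,"wy": 0,"wz": 0,"jaw": 1}
    - {"x": 0.95,"y": 0,"z": 0,"wx": 0,"wy": 0,"wz": 0,"jaw": 1}

```text
time_s: 26.28
tool_pos: [0.5459, 0.0808, 0.1333]
orientation: [2.216, 2.225, 0.002]
wrist_force: [0.4, 0.3, -0.3]
grip_width: 0.0527
gripper_force: 26.8
```

drive_tool:
  steps:
    - {"x": 0.4,"y": 0,"z": 0,"wx": 0,"wy": 0,"wz": 0,"jaw": 1}
    - {"x": 0,"y": 0,"z": 0,"wx": 0,"wy": 0,"wz": 0,"jaw": 1}
    - {"x": 0,"y": 0,"z": 0,"wx": 0,"wy": 0,"wz": 0,"jaw": 1}
    - {"x": 0,"y": 0,"z": 0,"wx": 0,"wy": 0,"wz": 0,"jaw": 1}

```text
time_s: 26.62
tool_pos: [0.5459, 0.0943, 0.1328]
orientation: [2.217, 2.225, 0.0]
wrist_force: [-0.6, 0.1, -1.0]
grip_width: 0.0524
gripper_force: 26.8
```

```bash
python3 -c "
from h import *
plan(.549,.097,.051,90)"
```

```text
from [0.5459 0.0943 0.1723] 90.2 n 4
{'x': 0.02, 'y': 0.02, 'z': 0.76, 'wz': 0.0006} 
{'x': 0.02, 'y': 0.02, 'z': 0.76, 'wz': 0.0006} 
{'x': 0.02, 'y': 0.02, 'z': 0.76, 'wz': 0.0006} 
{'x': 0.02, 'y': 0.02, 'z': 0.76, 'wz': 0.0006}
```

drive_tool:
  steps:
    - {"x": 0.02,"y": 0.02,"z": 0.8,"wx": 0,"wy": 0,"wz": 0,"jaw": 1}
    - {"x": 0.02,"y": 0.02,"z": 0.9,"wx": 0,"wy": 0,"wz": 0,"jaw": 1}
    - {"x": 0.02,"y": 0.02,"z": 0.8,"wx": 0,"wy": 0,"wz": 0,"jaw": 1}
    - {"x": 0,"y": 0.02,"z": 0.35,"wx": 0,"wy": 0,"wz": 0,"jaw": 1}
    - {"x": 0,"y": 0,"z": 0.15,"wx": 0,"wy": 0,"wz": 0,"jaw": 1}

```text
time_s: 27.03
tool_pos: [0.5481, 0.0954, 0.011]
orientation: [-2.219, -2.223, 0.003]
wrist_force: [-2.4, -1.1, 32.2]
grip_width: 0.0528
gripper_force: 29.6
```

drive_tool:
  steps:
    - {"x": 0,"y": 0,"z": 0.03,"wx": 0,"wy": 0,"wz": 0,"jaw": 1}
    - {"x": 0,"y": 0,"z": 0,"wx": 0,"wy": 0,"wz": 0,"jaw": 1}
    - {"x": 0,"y": 0,"z": 0,"wx": 0,"wy": 0,"wz": 0,"jaw": 1}

```text
time_s: 27.28
tool_pos: [0.5495, 0.0963, 0.0118]
orientation: [2.218, 2.224, 0.001]
wrist_force: [-0.5, -0.5, -0.3]
grip_width: 0.0523
gripper_force: 26.4
```

drive_tool:
  steps:
    - {"x": 0,"y": 0,"z": 0,"wx": 0,"wy": 0,"wz": 0,"jaw": 0.2}
    - {"x": 0,"y": 0,"z": 0,"wx": 0,"wy": 0,"wz": 0,"jaw": 0.2}
    - {"x": 0,"y": 0,"z": 0,"wx": 0,"wy": 0,"wz": 0,"jaw": 0.2}
    - {"x": 0,"y": 0,"z": -0.5,"wx": 0,"wy": 0,"wz": 0,"jaw": 0.2}
    - {"x": 0,"y": 0,"z": -0.9,"wx": 0,"wy": 0,"wz": 0,"jaw": 0.2}

```text
time_s: 27.7
tool_pos: [0.5453, 0.0971, 0.0643]
orientation: [-2.213, -2.222, 0.009]
wrist_force: [-0.2, -0.4, 0.0]
grip_width: 0.0686
gripper_force: 0.0
```

drive_tool:
  steps:
    - {"x": 0,"y": 0,"z": -0.9,"wx": 0,"wy": 0,"wz": 0,"jaw": 0}
    - {"x": 0,"y": 0,"z": -0.9,"wx": 0,"wy": 0,"wz": 0,"jaw": 0}
    - {"x": 0,"y": 0,"z": 0,"wx": 0,"wy": 0,"wz": 0,"jaw": 0}

```text
time_s: 27.95
tool_pos: [0.5538, 0.0977, 0.1467]
orientation: [2.211, 2.221, 0.014]
wrist_force: [1.0, 0.5, -0.3]
grip_width: 0.0857
gripper_force: 0.0
```

```bash
python3 look.py mould0;python3 -c "
from h import *
plan(.452,-.345,.17,90)"
```

```text
top mould0 [([0.453, -0.344, 0.007], 0.76), ([0.556, 0.184, 0.023], 0.49)]
scene mould0 [([0.451, -0.344, 0.004], 0.87), ([0.44, -0.096, 0.0], 0.66), ([0.548, 0.095, 0.021], 0.55), ([0.553, 0.183, 0.023], 0.51), ([0.558, 0.364, 0.035], 0.4)]
from [0.5481 0.0974 0.1779] 90.2 n 12
{'x': -0.92, 'y': -0.2, 'z': 0.02, 'wz': 0.0002} 
{'x': -0.92, 'y': -0.2, 'z': 0.02, 'wz': 0.0002} 
{'x': -0.92, 'y': -0.2, 'z': 0.02, 'wz': 0.0002} 
{'x': -0.92, 'y': -0.2, 'z': 0.02, 'wz': 0.0002} 
{'x': -0.92, 'y': -0.2, 'z': 0.02, 'wz': 0.0002} |
{'x': -0.92, 'y': -0.2, 'z': 0.02, 'wz': 0.0002} 
{'x': -0.92, 'y': -0.2, 'z': 0.02, 'wz': 0.0002} 
{'x': -0.92, 'y': -0.2, 'z': 0.02, 'wz': 0.0002} 
{'x': -0.92, 'y': -0.2, 'z': 0.02, 'wz': 0.0002} 
{'x': -0.92, 'y': -0.2, 'z': 0.02, 'wz': 0.0002} |
{'x': -0.92, 'y': -0.2, 'z': 0.02, 'wz': 0.0002} 
{'x': -0.92, 'y': -0.2, 'z': 0.02, 'wz': 0.0002}
```

drive_tool:
  steps:
    - {"x": -0.92,"y": -0.2,"z": 0,"wx": 0,"wy": 0,"wz": 0,"jaw": 0}
    - {"x": -0.92,"y": -0.2,"z": 0,"wx": 0,"wy": 0,"wz": 0,"jaw": 0}
    - {"x": -0.92,"y": -0.2,"z": 0,"wx": 0,"wy": 0,"wz": 0,"jaw": 0}
    - {"x": -0.92,"y": -0.2,"z": 0,"wx": 0,"wy": 0,"wz": 0,"jaw": 0}
    - {"x": -0.92,"y": -0.2,"z": 0,"wx": 0,"wy": 0,"wz": 0,"jaw": 0}

```text
time_s: 28.57
tool_pos: [0.5077, -0.0878, 0.1373]
orientation: [-2.214, -2.225, 0.002]
wrist_force: [0.9, -0.3, 0.0]
grip_width: 0.0854
gripper_force: 0.0
```

drive_tool:
  steps:
    - {"x": -0.92,"y": -0.2,"z": 0,"wx": 0,"wy": 0,"wz": 0,"jaw": 0}
    - {"x": -0.92,"y": -0.2,"z": 0,"wx": 0,"wy": 0,"wz": 0,"jaw": 0}
    - {"x": -0.92,"y": -0.2,"z": 0,"wx": 0,"wy": 0,"wz": 0,"jaw": 0}
    - {"x": -0.92,"y": -0.2,"z": 0,"wx": 0,"wy": 0,"wz": 0,"jaw": 0}
    - {"x": -0.92,"y": -0.2,"z": 0,"wx": 0,"wy": 0,"wz": 0,"jaw": 0}

```text
time_s: 28.98
tool_pos: [0.4686, -0.2718, 0.1372]
orientation: [-2.214, -2.224, 0.001]
wrist_force: [0.4, 1.4, -0.8]
grip_width: 0.0852
gripper_force: 0.0
```

drive_tool:
  steps:
    - {"x": -0.92,"y": -0.2,"z": 0,"wx": 0,"wy": 0,"wz": 0,"jaw": 0}
    - {"x": -0.92,"y": -0.2,"z": 0,"wx": 0,"wy": 0,"wz": 0,"jaw": 0}
    - {"x": 0,"y": 0,"z": 0,"wx": 0,"wy": 0,"wz": 0,"jaw": 0}
    - {"x": 0,"y": 0,"z": 0,"wx": 0,"wy": 0,"wz": 0,"jaw": 0}
    - {"x": 0,"y": 0,"z": 0,"wx": 0,"wy": 0,"wz": 0,"jaw": 0}

```text
time_s: 29.4
tool_pos: [0.4538, -0.3434, 0.1375]
orientation: [-2.215, -2.223, -0.001]
wrist_force: [0.2, 0.7, -0.8]
grip_width: 0.0854
gripper_force: 0.0
```

```bash
python3 look.py mould0;python3 -c "
from h import *
plan(.452,-.345,.03,90)"
```

```text
top mould0 [([0.436, -0.096, 0.0], 0.7), ([0.549, 0.098, 0.024], 0.69), ([0.746, 0.092, -0.001], 0.59), ([0.455, -0.343, 0.008], 0.57), ([0.56, 0.183, 0.023], 0.53)]
scene mould0 [([0.441, -0.095, -0.0], 0.89), ([0.455, -0.345, 0.006], 0.65), ([0.559, 0.18, 0.023], 0.49), ([0.545, 0.095, 0.022], 0.46), ([0.554, 0.093, 0.025], 0.37)]
from [ 0.455  -0.3431  0.1784] 90.4 n 4
{'x': -0.01, 'y': -0.02, 'z': 0.93, 'wz': 0.001} 
{'x': -0.01, 'y': -0.02, 'z': 0.93, 'wz': 0.001} 
{'x': -0.01, 'y': -0.02, 'z': 0.93, 'wz': 0.001} 
{'x': -0.01, 'y': -0.02, 'z': 0.93, 'wz': 0.001}
```

drive_tool:
  steps:
    - {"x": -0.02,"y": 0,"z": 0.95,"wx": 0,"wy": 0,"wz": 0,"jaw": 0}
    - {"x": -0.02,"y": 0,"z": 0.95,"wx": 0,"wy": 0,"wz": 0,"jaw": 0}
    - {"x": 0,"y": 0,"z": 0.95,"wx": 0,"wy": 0,"wz": 0,"jaw": 0}
    - {"x": 0,"y": 0,"z": 0.8,"wx": 0,"wy": 0,"wz": 0,"jaw": 0}
    - {"x": 0,"y": 0,"z": 0,"wx": 0,"wy": 0,"wz": 0,"jaw": 0}

```text
time_s: 30.02
tool_pos: [0.4512, -0.3413, -0.0126]
orientation: [-2.207, -2.22, 0.0]
wrist_force: [-0.4, 1.0, -1.1]
grip_width: 0.0855
gripper_force: 0.0
```

drive_tool:
  steps:
    - {"x": 0,"y": 0,"z": 0,"wx": 0,"wy": 0,"wz": 0,"jaw": 1}
    - {"x": 0,"y": 0,"z": 0,"wx": 0,"wy": 0,"wz": 0,"jaw": 1}
    - {"x": 0,"y": 0,"z": 0,"wx": 0,"wy": 0,"wz": 0,"jaw": 1}
    - {"x": 0,"y": 0,"z": 0,"wx": 0,"wy": 0,"wz": 0,"jaw": 1}
    - {"x": 0,"y": 0,"z": 0,"wx": 0,"wy": 0,"wz": 0,"jaw": 1}

```text
time_s: 30.43
tool_pos: [0.4566, -0.3476, -0.0041]
orientation: [2.213, 2.223, 0.001]
wrist_force: [0.1, 1.5, 7.7]
grip_width: 0.0538
gripper_force: 27.0
```

drive_tool:
  steps:
    - {"x": 0,"y": 0,"z": -0.5,"wx": 0,"wy": 0,"wz": 0,"jaw": 1}
    - {"x": 0,"y": 0,"z": -1,"wx": 0,"wy": 0,"wz": 0,"jaw": 1}
    - {"x": 0,"y": 0,"z": -1,"wx": 0,"wy": 0,"wz": 0,"jaw": 1}
    - {"x": 0,"y": 0,"z": -1,"wx": 0,"wy": 0,"wz": 0,"jaw": 1}
    - {"x": 0,"y": 0,"z": 0,"wx": 0,"wy": 0,"wz": 0,"jaw": 1}

```text
time_s: 30.85
tool_pos: [0.4593, -0.3505, 0.1431]
orientation: [2.205, 2.215, 0.0]
wrist_force: [2.3, -1.7, 0.5]
grip_width: 0.0541
gripper_force: 27.0
```

```bash
python3 -c "
from h import *
plan(.545,.010,.17,90)"
```

```text
from [ 0.4593 -0.3505  0.1826] 90.2 n 10
{'x': 0.9, 'y': 0.22, 'z': 0.03, 'wz': 0.0003} 
{'x': 0.9, 'y': 0.22, 'z': 0.03, 'wz': 0.0003} 
{'x': 0.9, 'y': 0.22, 'z': 0.03, 'wz': 0.0003} 
{'x': 0.9, 'y': 0.22, 'z': 0.03, 'wz': 0.0003} 
{'x': 0.9, 'y': 0.22, 'z': 0.03, 'wz': 0.0003} |
{'x': 0.9, 'y': 0.22, 'z': 0.03, 'wz': 0.0003} 
{'x': 0.9, 'y': 0.22, 'z': 0.03, 'wz': 0.0003} 
{'x': 0.9, 'y': 0.22, 'z': 0.03, 'wz': 0.0003} 
{'x': 0.9, 'y': 0.21, 'z': 0.03, 'wz': 0.0003} 
{'x': 0.9, 'y': 0.21, 'z': 0.03, 'wz': 0.0003} |
```

drive_tool:
  steps:
    - {"x": 0.9,"y": 0.22,"z": 0,"wx": 0,"wy": 0,"wz": 0,"jaw": 1}
    - {"x": 0.9,"y": 0.22,"z": 0,"wx": 0,"wy": 0,"wz": 0,"jaw": 1}
    - {"x": 0.9,"y": 0.22,"z": 0,"wx": 0,"wy": 0,"wz": 0,"jaw": 1}
    - {"x": 0.9,"y": 0.22,"z": 0,"wx": 0,"wy": 0,"wz": 0,"jaw": 1}
    - {"x": 0.9,"y": 0.22,"z": 0,"wx": 0,"wy": 0,"wz": 0,"jaw": 1}

```text
time_s: 31.27
tool_pos: [0.4988, -0.1649, 0.1345]
orientation: [2.216, 2.223, 0.002]
wrist_force: [-0.4, 0.2, -0.3]
grip_width: 0.0541
gripper_force: 27.0
```

drive_tool:
  steps:
    - {"x": 0.9,"y": 0.22,"z": 0,"wx": 0,"wy": 0,"wz": 0,"jaw": 1}
    - {"x": 0.9,"y": 0.22,"z": 0,"wx": 0,"wy": 0,"wz": 0,"jaw": 1}
    - {"x": 0.9,"y": 0.22,"z": 0,"wx": 0,"wy": 0,"wz": 0,"jaw": 1}
    - {"x": 0.9,"y": 0.22,"z": 0,"wx": 0,"wy": 0,"wz": 0,"jaw": 1}
    - {"x": 0.85,"y": 0.22,"z": 0,"wx": 0,"wy": 0,"wz": 0,"jaw": 1}

```text
time_s: 31.68
tool_pos: [0.5422, 0.0141, 0.1346]
orientation: [2.215, 2.225, 0.003]
wrist_force: [0.9, -1.0, -1.2]
grip_width: 0.0538
gripper_force: 27.0
```

drive_tool:
  steps:
    - {"x": 0,"y": 0,"z": 0,"wx": 0,"wy": 0,"wz": 0,"jaw": 1}
    - {"x": 0,"y": 0,"z": 0,"wx": 0,"wy": 0,"wz": 0,"jaw": 1}
    - {"x": 0,"y": 0,"z": 0,"wx": 0,"wy": 0,"wz": 0,"jaw": 1}
    - {"x": 0,"y": 0,"z": 0,"wx": 0,"wy": 0,"wz": 0,"jaw": 1}

```text
time_s: 32.02
tool_pos: [0.5413, 0.0111, 0.1336]
orientation: [2.218, 2.224, 0.0]
wrist_force: [0.3, 0.9, -0.3]
grip_width: 0.0542
gripper_force: 27.0
```

```bash
python3 look.py mould0 tray_floor; python3 -c "
from h import *
plan(.545,.010,.0525,90)"
```

```text
top mould0 [([0.556, 0.183, 0.025], 0.66), ([0.55, 0.097, 0.022], 0.66)]
top tray_floor [([0.548, 0.095, 0.021], 0.63)]
scene mould0 [([0.438, -0.096, 0.001], 0.89), ([0.556, 0.18, 0.024], 0.68), ([0.541, 0.014, 0.141], 0.67), ([0.546, 0.095, 0.02], 0.49)]
scene tray_floor [([0.552, 0.093, 0.025], 0.82), ([0.54, 0.012, 0.142], 0.49)]
from [0.5412 0.0113 0.1727] 90.2 n 4
{'x': -0.01, 'y': 0.02, 'z': 0.75, 'wz': 0.0004} 
{'x': -0.01, 'y': 0.02, 'z': 0.75, 'wz': 0.0004} 
{'x': -0.01, 'y': 0.02, 'z': 0.75, 'wz': 0.0004} 
{'x': -0.01, 'y': 0.02, 'z': 0.75, 'wz': 0.0004}
```

drive_tool:
  steps:
    - {"x": -0.01,"y": 0.03,"z": 0.8,"wx": 0,"wy": 0,"wz": 0,"jaw": 1}
    - {"x": -0.01,"y": 0.03,"z": 0.9,"wx": 0,"wy": 0,"wz": 0,"jaw": 1}
    - {"x": -0.01,"y": 0.03,"z": 0.8,"wx": 0,"wy": 0,"wz": 0,"jaw": 1}
    - {"x": 0,"y": 0,"z": 0.35,"wx": 0,"wy": 0,"wz": 0,"jaw": 1}
    - {"x": 0,"y": 0,"z": 0,"wx": 0,"wy": 0,"wz": 0,"jaw": 1}

```text
time_s: 32.73
tool_pos: [0.5414, 0.0109, 0.0155]
orientation: [-2.214, -2.221, 0.007]
wrist_force: [-0.3, 0.0, -1.3]
grip_width: 0.0538
gripper_force: 27.0
```

drive_tool:
  steps:
    - {"x": 0,"y": 0,"z": 0.08,"wx": 0,"wy": 0,"wz": 0,"jaw": 1}
    - {"x": 0,"y": 0,"z": 0.05,"wx": 0,"wy": 0,"wz": 0,"jaw": 1}
    - {"x": 0,"y": 0,"z": 0,"wx": 0,"wy": 0,"wz": 0,"jaw": 1}

```text
time_s: 32.98
tool_pos: [0.5461, 0.0107, 0.0151]
orientation: [2.216, 2.225, 0.002]
wrist_force: [0.2, -0.3, -1.5]
grip_width: 0.0536
gripper_force: 27.0
```

drive_tool:
  steps:
    - {"x": 0,"y": 0,"z": 0,"wx": 0,"wy": 0,"wz": 0,"jaw": 0.2}
    - {"x": 0,"y": 0,"z": 0,"wx": 0,"wy": 0,"wz": 0,"jaw": 0.2}
    - {"x": 0,"y": 0,"z": 0,"wx": 0,"wy": 0,"wz": 0,"jaw": 0.2}
    - {"x": 0,"y": 0,"z": -0.5,"wx": 0,"wy": 0,"wz": 0,"jaw": 0.2}
    - {"x": 0,"y": 0,"z": -0.9,"wx": 0,"wy": 0,"wz": 0,"jaw": 0.2}

```text
time_s: 33.4
tool_pos: [0.5415, 0.0113, 0.0675]
orientation: [-2.213, -2.222, 0.007]
wrist_force: [0.9, -0.2, 0.2]
grip_width: 0.0681
gripper_force: 0.0
```

drive_tool:
  steps:
    - {"x": 0,"y": 0,"z": -0.9,"wx": 0,"wy": 0,"wz": 0,"jaw": 0.2}
    - {"x": 0,"y": 0,"z": -0.9,"wx": 0,"wy": 0,"wz": 0,"jaw": 0.4}
    - {"x": -1,"y": -0.5,"z": 0,"wx": 0,"wy": 0,"wz": 0,"jaw": 0.4}
    - {"x": -1,"y": -0.5,"z": 0,"wx": 0,"wy": 0,"wz": 0,"jaw": 0.4}
    - {"x": -1,"y": -0.5,"z": 0,"wx": 0,"wy": 0,"wz": 0,"jaw": 0.4}

```text
time_s: 33.82
tool_pos: [0.4898, -0.102, 0.1435]
orientation: [2.212, 2.227, 0.002]
wrist_force: [0.0, -0.4, -0.1]
grip_width: 0.0512
gripper_force: 0.0
```

```bash
python3 look.py mould0 tray_floor tray_handle; python3 - <<'E'
from h import *
a=snap('top','t7.png');b=snap('scene','s7.png')
x=cv2.resize(a[160:280,190:350],(400,300),interpolation=2);y=cv2.resize(b[150:260,180:400],(400,200),interpolation=2)
cv2.imwrite('pics/c9.png',np.vstack([x,y])[:,:,::-1])
plan(.437,.1,.14,90)
E
```

```text
top mould0 [([0.558, 0.181, 0.023], 0.82), ([0.552, 0.098, 0.024], 0.75), ([0.547, 0.018, 0.024], 0.67), ([0.436, -0.099, 0.001], 0.59)]
top tray_floor [([0.547, 0.096, 0.021], 0.9), ([0.704, -0.352, 0.001], 0.2)]
top tray_handle [([0.448, 0.099, 0.093], 0.92)]
scene mould0 [([0.438, -0.1, -0.001], 0.84), ([0.546, 0.092, 0.02], 0.64), ([0.556, 0.18, 0.024], 0.47), ([0.547, 0.013, 0.022], 0.43), ([0.555, 0.096, 0.029], 0.25)]
scene tray_floor [([0.553, 0.097, 0.025], 0.59)]
scene tray_handle []
from [ 0.4899 -0.1     0.1814] 90.4 n 6
{'x': 0.83, 'y': -0.22, 'z': 0.17, 'wz': 0.0007} 
{'x': 0.83, 'y': -0.22, 'z': 0.17, 'wz': 0.0007} 
{'x': 0.83, 'y': -0.22, 'z': 0.17, 'wz': 0.0007} 
{'x': 0.83, 'y': -0.22, 'z': 0.17, 'wz': 0.0007} 
{'x': 0.83, 'y': -0.22, 'z': 0.17, 'wz': 0.0007} |
{'x': 0.83, 'y': -0.22, 'z': 0.17, 'wz': 0.0007}
```

View pics/c9.png

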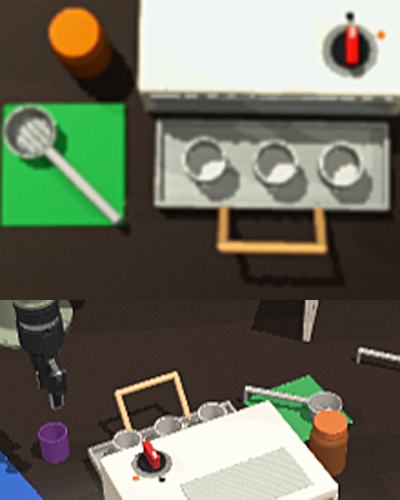

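drive_tool:
  steps:
    - {"x": 0.83,"y": -0.2,"z": 0,"wx": 0,"wy": 0,"wz": 0,"jaw": 0.4}
    - {"x": 0.83,"y": -0.2,"z": 0,"wx": 0,"wy": 0,"wz": 0,"jaw": 0.4}
    - {"x": 0.83,"y": -0.2,"z": 0,"wx": 0,"wy": 0,"wz": 0,"jaw": 0.4}
    - {"x": 0.83,"y": -0.2,"z": 0,"wx": 0,"wy": 0,"wz": 0,"jaw": 0.4}
    - {"x": 0.83,"y": -0.2,"z": 0,"wx": 0,"wy": 0,"wz": 0,"jaw": 0.4}

```text
time_s: 34.73
tool_pos: [0.4482, 0.0669, 0.1419]
orientation: [-2.216, -2.227, -0.0]
wrist_force: [0.2, 0.2, 0.1]
grip_width: 0.0509
gripper_force: 0.0
```

drive_tool:
  steps:
    - {"x": 0.83,"y": -0.2,"z": 0,"wx": 0,"wy": 0,"wz": 0,"jaw": 0.4}
    - {"x": 0,"y": 0,"z": 0,"wx": 0,"wy": 0,"wz": 0,"jaw": 0.4}
    - {"x": 0,"y": 0,"z": 0,"wx": 0,"wy": 0,"wz": 0,"jaw": 0.4}
    - {"x": 0,"y": 0,"z": 0,"wx": 0,"wy": 0,"wz": 0,"jaw": 0.4}

```text
time_s: 35.07
tool_pos: [0.4409, 0.0982, 0.142]
orientation: [2.215, 2.228, -0.0]
wrist_force: [1.0, -0.1, -0.5]
grip_width: 0.0512
gripper_force: 0.0
```

```bash
python3 look.py tray_handle; python3 - <<'E'
from h import *
plan(.442,.1,.076,89)
E
```

```text
top tray_handle []
scene tray_handle [([0.44, 0.103, 0.096], 0.78)]
from [0.441  0.0969 0.1814] 90.1 n 3
{'x': 0.03, 'y': 0.01, 'z': 0.88, 'wz': 0.0042} 
{'x': 0.03, 'y': 0.01, 'z': 0.88, 'wz': 0.0042} 
{'x': 0.03, 'y': 0.01, 'z': 0.88, 'wz': 0.0042}
```

drive_tool:
  steps:
    - {"x": 0.03,"y": 0,"z": 0.88,"wx": 0,"wy": 0,"wz": 0,"jaw": 0.4}
    - {"x": 0.03,"y": 0,"z": 0.88,"wx": 0,"wy": 0,"wz": 0,"jaw": 0.4}
    - {"x": 0.03,"y": 0,"z": 0.88,"wx": 0,"wy": 0,"wz": 0,"jaw": 0.4}
    - {"x": 0,"y": 0,"z": 0,"wx": 0,"wy": 0,"wz": 0,"jaw": 0.4}
    - {"x": 0,"y": 0,"z": 0,"wx": 0,"wy": 0,"wz": 0,"jaw": 0.7}

```text
time_s: 35.68
tool_pos: [0.4388, 0.1006, 0.0354]
orientation: [-2.216, -2.222, 0.006]
wrist_force: [0.1, 0.1, 0.9]
grip_width: 0.0402
gripper_force: 0.0
```

drive_tool:
  steps:
    - {"x": 0,"y": 0,"z": 0,"wx": 0,"wy": 0,"wz": 0,"jaw": 1}
    - {"x": 0,"y": 0,"z": 0,"wx": 0,"wy": 0,"wz": 0,"jaw": 1}
    - {"x": 0,"y": 0,"z": 0,"wx": 0,"wy": 0,"wz": 0,"jaw": 1}
    - {"x": 0,"y": 0,"z": 0,"wx": 0,"wy": 0,"wz": 0,"jaw": 1}
    - {"x": 0,"y": 0,"z": 0,"wx": 0,"wy": 0,"wz": 0,"jaw": 1}
  newtons: 30

```text
time_s: 36.1
tool_pos: [0.4427, 0.1013, 0.0384]
orientation: [2.215, 2.223, 0.004]
wrist_force: [-0.4, -1.0, 7.5]
grip_width: 0.0109
gripper_force: 29.5
```

drive_tool:
  steps:
    - {"x": 0,"y": 0.1,"z": 0,"wx": 0,"wy": 0,"wz": 0,"jaw": 1}
    - {"x": 0,"y": 0.15,"z": 0,"wx": 0,"wy": 0,"wz": 0,"jaw": 1}
    - {"x": 0,"y": 0.2,"z": 0,"wx": 0,"wy": 0,"wz": 0,"jaw": 1}
    - {"x": 0,"y": 0.25,"z": 0,"wx": 0,"wy": 0,"wz": 0,"jaw": 1}
    - {"x": -0.02,"y": 0.25,"z": 0,"wx": 0,"wy": 0,"wz": 0,"jaw": 1}

```text
time_s: 36.52
tool_pos: [0.48, 0.1001, 0.0384]
orientation: [2.215, 2.223, 0.001]
wrist_force: [-2.3, -2.6, 8.1]
grip_width: 0.0111
gripper_force: 29.6
```

drive_tool:
  steps:
    - {"x": -0.02,"y": 0.25,"z": 0,"wx": 0,"wy": 0,"wz": 0,"jaw": 1}
    - {"x": -0.02,"y": 0.25,"z": 0,"wx": 0,"wy": 0,"wz": 0,"jaw": 1}
    - {"x": -0.01,"y": 0.25,"z": 0,"wx": 0,"wy": 0,"wz": 0,"jaw": 1}
    - {"x": -0.01,"y": 0.25,"z": 0,"wx": 0,"wy": 0,"wz": 0,"jaw": 1}
    - {"x": -0.01,"y": 0.25,"z": 0,"wx": 0,"wy": 0,"wz": 0,"jaw": 1}

```text
time_s: 36.93
tool_pos: [0.5301, 0.0987, 0.0384]
orientation: [2.216, 2.225, 0.004]
wrist_force: [-2.8, 0.3, 7.2]
grip_width: 0.0108
gripper_force: 29.6
```

drive_tool:
  steps:
    - {"x": -0.01,"y": 0.25,"z": 0,"wx": 0,"wy": 0,"wz": 0,"jaw": 1}
    - {"x": -0.01,"y": 0.2,"z": 0,"wx": 0,"wy": 0,"wz": 0,"jaw": 1}
    - {"x": -0.01,"y": 0.2,"z": 0,"wx": 0,"wy": 0,"wz": 0,"jaw": 1}
    - {"x": -0.01,"y": 0.15,"z": 0,"wx": 0,"wy": 0,"wz": 0,"jaw": 1}
    - {"x": -0.01,"y": 0.1,"z": 0,"wx": 0,"wy": 0,"wz": 0,"jaw": 1}

```text
time_s: 37.35
tool_pos: [0.5665, 0.0977, 0.0385]
orientation: [2.216, 2.226, 0.007]
wrist_force: [-1.9, 3.9, 7.1]
grip_width: 0.0108
gripper_force: 29.6
```

drive_tool:
  steps:
    - {"x": 0,"y": 0.1,"z": 0,"wx": 0,"wy": 0,"wz": 0,"jaw": 1}
    - {"x": 0,"y": 0.1,"z": 0,"wx": 0,"wy": 0,"wz": 0,"jaw": 1}
    - {"x": 0,"y": 0,"z": 0,"wx": 0,"wy": 0,"wz": 0,"jaw": 1}

```text
time_s: 37.6
tool_pos: [0.5685, 0.0975, 0.0383]
orientation: [-2.212, -2.222, 0.005]
wrist_force: [-14.3, 2.0, 18.9]
grip_width: 0.011
gripper_force: 31.1
```

drive_tool:
  steps:
    - {"x": 0,"y": 0.1,"z": 0,"wx": 0,"wy": 0,"wz": 0,"jaw": 1}
    - {"x": 0,"y": 0,"z": 0,"wx": 0,"wy": 0,"wz": 0,"jaw": 1}

```text
time_s: 37.77
tool_pos: [0.5682, 0.0975, 0.0382]
orientation: [-2.208, -2.219, 0.013]
wrist_force: [-24.9, 1.6, 28.2]
grip_width: 0.011
gripper_force: 32.4
```

drive_tool:
  steps:
    - {"x": 0,"y": -0.2,"z": 0,"wx": 0,"wy": 0,"wz": 0,"jaw": 1}
    - {"x": 0,"y": 0,"z": 0,"wx": 0,"wy": 0,"wz": 0,"jaw": 0.3}
    - {"x": 0,"y": 0,"z": 0,"wx": 0,"wy": 0,"wz": 0,"jaw": 0.3}
    - {"x": 0,"y": 0,"z": 0,"wx": 0,"wy": 0,"wz": 0,"jaw": 0.3}
    - {"x": 0,"y": 0,"z": 0,"wx": 0,"wy": 0,"wz": 0,"jaw": 0.3}

```text
time_s: 38.18
tool_pos: [0.5598, 0.0963, 0.0338]
orientation: [-2.209, -2.218, 0.018]
wrist_force: [-20.2, 0.1, 4.8]
grip_width: 0.0586
gripper_force: 0.0
```

drive_tool:
  steps:
    - {"x": 0,"y": 0,"z": -0.5,"wx": 0,"wy": 0,"wz": 0,"jaw": 0.3}
    - {"x": 0,"y": 0,"z": -1,"wx": 0,"wy": 0,"wz": 0,"jaw": 0.3}
    - {"x": 0,"y": 0,"z": -1,"wx": 0,"wy": 0,"wz": 0,"jaw": 0.3}
    - {"x": 0,"y": 0,"z": -1,"wx": 0,"wy": 0,"wz": 0,"jaw": 0.3}
    - {"x": 0,"y": 0,"z": -0.5,"wx": 0,"wy": 0,"wz": 0,"jaw": 0.3}

```text
time_s: 38.6
tool_pos: [0.5715, 0.0963, 0.2018]
orientation: [2.213, 2.223, 0.008]
wrist_force: [1.5, -0.1, 0.3]
grip_width: 0.0601
gripper_force: 0.0
```

```bash
python3 look.py tray_handle timer_grip maker; python3 - <<'E'
from h import *
a=snap('top','t8.png');snap('scene','s8.png')
cv2.imwrite('pics/c10.png',cv2.resize(a[110:260,200:380],(720,600),interpolation=2)[:,:,::-1])
plan(.674,.005,.24,178)
E
```

```text
top tray_handle []
top timer_grip []
top maker []
scene tray_handle [([0.562, 0.097, 0.092], 0.57)]
scene timer_grip [([0.677, 0.003, 0.153], 0.72)]
scene maker [([0.747, 0.089, -0.001], 0.71)]
from [0.5679 0.0964 0.2345] 90.2 n 13
{'x': -0.18, 'y': 0.2, 'z': -0.01, 'wz': -0.075} 
{'x': -0.2, 'y': 0.18, 'z': -0.01, 'wz': -0.075} 
{'x': -0.22, 'y': 0.16, 'z': -0.01, 'wz': -0.075} 
{'x': -0.24, 'y': 0.13, 'z': -0.01, 'wz': -0.075} 
{'x': -0.25, 'y': 0.1, 'z': -0.01, 'wz': -0.075} |
{'x': -0.26, 'y': 0.07, 'z': -0.01, 'wz': -0.075} 
{'x': -0.27, 'y': 0.04, 'z': -0.01, 'wz': -0.075} 
{'x': -0.27, 'y': 0.01, 'z': -0.01, 'wz': -0.075} 
{'x': -0.27, 'y': -0.02, 'z': -0.01, 'wz': -0.075} 
{'x': -0.26, 'y': -0.05, 'z': -0.01, 'wz': -0.075} |
{'x': -0.26, 'y': -0.09, 'z': -0.01, 'wz': -0.075} 
{'x': -0.24, 'y': -0.11, 'z': -0.01, 'wz': -0.075} 
{'x': -0.23, 'y': -0.14, 'z': -0.01, 'wz': -0.075}
```

View pics/c10.png

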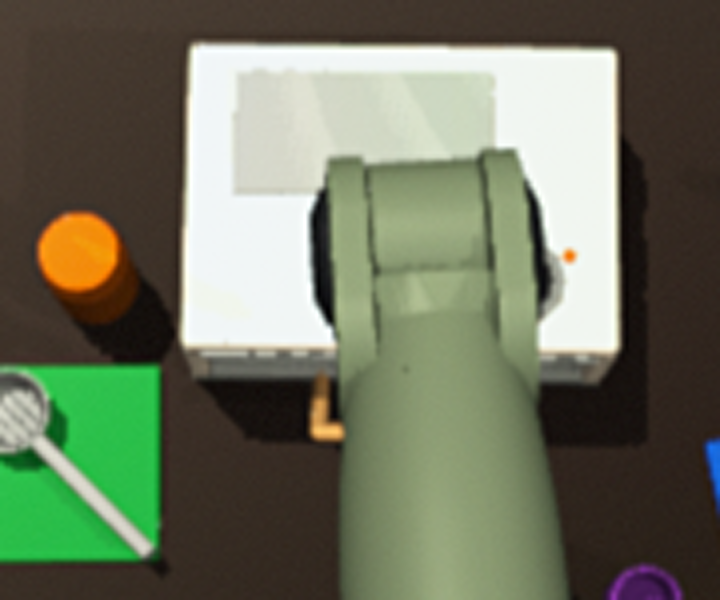

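drive_tool:
  steps:
    - {"x": -0.18,"y": 0.2,"z": 0,"wx": 0,"wy": 0,"wz": -0.075,"jaw": 0.3}
    - {"x": -0.2,"y": 0.18,"z": 0,"wx": 0,"wy": 0,"wz": -0.075,"jaw": 0.3}
    - {"x": -0.22,"y": 0.16,"z": 0,"wx": 0,"wy": 0,"wz": -0.075,"jaw": 0.3}
    - {"x": -0.24,"y": 0.13,"z": 0,"wx": 0,"wy": 0,"wz": -0.075,"jaw": 0.3}
    - {"x": -0.25,"y": 0.1,"z": 0,"wx": 0,"wy": 0,"wz": -0.075,"jaw": 0.3}

```text
time_s: 39.52
tool_pos: [0.6095, 0.0606, 0.1956]
orientation: [-1.466, -2.777, 0.001]
wrist_force: [0.3, 0.3, -0.0]
grip_width: 0.0598
gripper_force: 0.0
```

drive_tool:
  steps:
    - {"x": -0.26,"y": 0.07,"z": 0,"wx": 0,"wy": 0,"wz": -0.075,"jaw": 0.3}
    - {"x": -0.27,"y": 0.04,"z": 0,"wx": 0,"wy": 0,"wz": -0.075,"jaw": 0.3}
    - {"x": -0.27,"y": 0.01,"z": 0,"wx": 0,"wy": 0,"wz": -0.075,"jaw": 0.3}
    - {"x": -0.27,"y": -0.02,"z": 0,"wx": 0,"wy": 0,"wz": -0.075,"jaw": 0.3}
    - {"x": -0.26,"y": -0.05,"z": 0,"wx": 0,"wy": 0,"wz": -0.075,"jaw": 0.3}

```text
time_s: 39.93
tool_pos: [0.6505, 0.0256, 0.1954]
orientation: [-0.597, -3.083, 0.0]
wrist_force: [0.6, 0.1, 0.3]
grip_width: 0.0595
gripper_force: 0.0
```

drive_tool:
  steps:
    - {"x": -0.26,"y": -0.09,"z": 0,"wx": 0,"wy": 0,"wz": -0.075,"jaw": 0.3}
    - {"x": -0.24,"y": -0.11,"z": 0,"wx": 0,"wy": 0,"wz": -0.075,"jaw": 0.3}
    - {"x": -0.23,"y": -0.14,"z": 0,"wx": 0,"wy": 0,"wz": -0.075,"jaw": 0.3}
    - {"x": 0,"y": 0,"z": 0,"wx": 0,"wy": 0,"wz": 0,"jaw": 0.3}
    - {"x": 0,"y": 0,"z": 0,"wx": 0,"wy": 0,"wz": 0,"jaw": 0.3}

```text
time_s: 40.35
tool_pos: [0.6747, 0.0048, 0.1953]
orientation: [-0.061, -3.139, -0.0]
wrist_force: [0.9, -0.1, -1.1]
grip_width: 0.0599
gripper_force: 0.0
```

```bash
python3 look.py tray_handle timer_grip; python3 - <<'E'
from h import *
plan(.6755,.0035,.150,178)
E
```

```text
top tray_handle [([0.568, 0.093, 0.09], 0.81)]
top timer_grip []
scene tray_handle [([0.564, 0.094, 0.093], 0.48)]
scene timer_grip [([0.677, 0.002, 0.159], 0.44)]
from [0.6747 0.0054 0.236 ] 178.0 n 3
{'x': -0.01, 'y': -0.02, 'z': 0.72, 'wz': -0.0001} 
{'x': -0.01, 'y': -0.02, 'z': 0.72, 'wz': -0.0001} 
{'x': -0.01, 'y': -0.02, 'z': 0.72, 'wz': -0.0001}
```

drive_tool:
  steps:
    - {"x": -0.01,"y": -0.02,"z": 0.8,"wx": 0,"wy": 0,"wz": 0,"jaw": 0.3}
    - {"x": -0.01,"y": -0.02,"z": 0.8,"wx": 0,"wy": 0,"wz": 0,"jaw": 0.3}
    - {"x": -0.01,"y": -0.02,"z": 0.35,"wx": 0,"wy": 0,"wz": 0,"jaw": 0.3}
    - {"x": 0,"y": 0,"z": 0.17,"wx": 0,"wy": 0,"wz": 0,"jaw": 0.3}
    - {"x": 0,"y": 0,"z": 0,"wx": 0,"wy": 0,"wz": 0,"jaw": 0.3}

```text
time_s: 41.07
tool_pos: [0.6748, 0.0028, 0.1099]
orientation: [-0.055, -3.138, -0.0]
wrist_force: [-0.7, 0.4, 0.3]
grip_width: 0.0598
gripper_force: 0.0
```

drive_tool:
  steps:
    - {"x": 0,"y": 0,"z": 0,"wx": 0,"wy": 0,"wz": 0,"jaw": 1}
    - {"x": 0,"y": 0,"z": 0,"wx": 0,"wy": 0,"wz": 0,"jaw": 1}
    - {"x": 0,"y": 0,"z": 0,"wx": 0,"wy": 0,"wz": 0,"jaw": 1}
    - {"x": 0,"y": 0,"z": 0,"wx": 0,"wy": 0,"wz": 0,"jaw": 1}
    - {"x": 0,"y": 0,"z": 0,"wx": 0,"wy": 0,"wz": 0,"jaw": 1}
  newtons: 40

```text
time_s: 41.48
tool_pos: [0.6773, 0.0032, 0.1134]
orientation: [0.054, 3.138, 0.002]
wrist_force: [-0.8, 2.1, 6.2]
grip_width: 0.0119
gripper_force: 41.5
```

Gripped. Turn clockwise about 63°.

drive_tool:
  steps:
    - {"x": 0,"y": 0,"z": 0,"wx": 0,"wy": 0,"wz": 0.07,"jaw": 1}
    - {"x": 0,"y": 0,"z": 0,"wx": 0,"wy": 0,"wz": 0.07,"jaw": 1}
    - {"x": 0,"y": 0,"z": 0,"wx": 0,"wy": 0,"wz": 0.07,"jaw": 1}
    - {"x": 0,"y": 0,"z": 0,"wx": 0,"wy": 0,"wz": 0.07,"jaw": 1}
    - {"x": 0,"y": 0,"z": 0,"wx": 0,"wy": 0,"wz": 0.07,"jaw": 1}

```text
time_s: 41.9
tool_pos: [0.6771, 0.0026, 0.1134]
orientation: [0.912, 3.004, 0.001]
wrist_force: [-0.7, 1.0, 5.4]
grip_width: 0.0117
gripper_force: 41.6
```

drive_tool:
  steps:
    - {"x": 0,"y": 0,"z": 0,"wx": 0,"wy": 0,"wz": 0.07,"jaw": 1}
    - {"x": 0,"y": 0,"z": 0,"wx": 0,"wy": 0,"wz": 0.07,"jaw": 1}
    - {"x": 0,"y": 0,"z": 0,"wx": 0,"wy": 0,"wz": 0.07,"jaw": 1}
    - {"x": 0,"y": 0,"z": 0,"wx": 0,"wy": 0,"wz": 0.07,"jaw": 1}
    - {"x": 0,"y": 0,"z": 0,"wx": 0,"wy": 0,"wz": 0.07,"jaw": 1}

```text
time_s: 42.32
tool_pos: [0.6765, 0.0021, 0.1133]
orientation: [1.695, 2.643, -0.0]
wrist_force: [-2.1, 0.0, 6.7]
grip_width: 0.0124
gripper_force: 41.7
```

drive_tool:
  steps:
    - {"x": 0,"y": 0,"z": 0,"wx": 0,"wy": 0,"wz": 0,"jaw": 1}
    - {"x": 0,"y": 0,"z": 0,"wx": 0,"wy": 0,"wz": 0,"jaw": 1}

```text
time_s: 42.48
tool_pos: [0.6765, 0.0021, 0.1133]
orientation: [1.688, 2.648, -0.0]
wrist_force: [-2.5, 0.4, 7.0]
grip_width: 0.0119
gripper_force: 41.7
```

```bash
python3 - <<'E'
from h import *
plan(.6755,.0035,.150,115); print(sense()['ft_torque'])
E
```

```text
from [0.6765 0.0021 0.1528] 115.0 n 1
{'x': 0.04, 'y': -0.01, 'z': 0.07, 'wz': -0.0003} 
[-0.01520254  0.58731093  0.01656221]
```

drive_tool:
  steps:
    - {"x": 0,"y": 0,"z": 0,"wx": 0,"wy": 0,"wz": 0,"jaw": 0.3}
    - {"x": 0,"y": 0,"z": 0,"wx": 0,"wy": 0,"wz": 0,"jaw": 0.3}
    - {"x": 0,"y": 0,"z": 0,"wx": 0,"wy": 0,"wz": 0,"jaw": 0.3}
    - {"x": 0,"y": 0,"z": 0,"wx": 0,"wy": 0,"wz": 0,"jaw": 0.3}
    - {"x": 0,"y": 0,"z": -0.5,"wx": 0,"wy": 0,"wz": 0,"jaw": 0.3}

```text
time_s: 42.9
tool_pos: [0.6732, 0.0027, 0.1274]
orientation: [-1.685, -2.644, 0.005]
wrist_force: [-0.8, -0.4, -0.2]
grip_width: 0.0598
gripper_force: 0.0
```

drive_tool:
  steps:
    - {"x": 0,"y": 0,"z": -0.8,"wx": 0,"wy": 0,"wz": 0,"jaw": 0.3}
    - {"x": 0,"y": 0,"z": -0.8,"wx": 0,"wy": 0,"wz": 0,"jaw": 0.3}
    - {"x": -0.9,"y": -0.4,"z": 0,"wx": 0,"wy": 0,"wz": 0,"jaw": 0.3}
    - {"x": -0.9,"y": -0.4,"z": 0,"wx": 0,"wy": 0,"wz": 0,"jaw": 0.3}
    - {"x": -0.9,"y": -0.4,"z": 0,"wx": 0,"wy": 0,"wz": 0,"jaw": 0.3}

```text
time_s: 43.32
tool_pos: [0.6789, -0.1162, 0.1966]
orientation: [1.684, 2.65, 0.001]
wrist_force: [0.8, -0.4, -0.5]
grip_width: 0.0599
gripper_force: 0.0
```

drive_tool:
  steps:
    - {"x": -0.9,"y": -0.4,"z": 0,"wx": 0,"wy": 0,"wz": 0,"jaw": 0.3}
    - {"x": -0.9,"y": -0.4,"z": 0,"wx": 0,"wy": 0,"wz": 0,"jaw": 0.3}
    - {"x": -0.9,"y": -0.4,"z": 0,"wx": 0,"wy": 0,"wz": 0,"jaw": 0.3}
    - {"x": 0,"y": 0,"z": 0,"wx": 0,"wy": 0,"wz": 0,"jaw": 0.3}
    - {"x": 0,"y": 0,"z": 0,"wx": 0,"wy": 0,"wz": 0,"jaw": 0.3}

```text
time_s: 43.73
tool_pos: [0.6799, -0.2365, 0.1946]
orientation: [-1.693, -2.645, 0.0]
wrist_force: [-0.4, 1.0, -0.5]
grip_width: 0.0598
gripper_force: 0.0
```

```bash
python3 look.py tray_handle timer_grip mould0 sieve maker; python3 - <<'E'
from h import *
a=snap('top','t9.png');b=snap('scene','s9.png')
x=cv2.resize(a[110:275,180:345],(560,560),interpolation=2)
cv2.imwrite('pics/c11.png',x[:,:,::-1])
E
```

```text
top tray_handle [([0.573, 0.094, 0.091], 0.71)]
top timer_grip [([0.676, 0.004, 0.158], 0.61)]
top mould0 []
top sieve [([0.595, 0.404, 0.004], 0.83), ([0.602, 0.669, -0.001], 0.82), ([0.561, 0.368, -0.001], 0.27)]
top maker [([0.747, 0.091, 0.0], 0.68)]
scene tray_handle [([0.556, 0.363, 0.035], 0.53)]
scene timer_grip [([0.677, 0.003, 0.16], 0.45)]
scene mould0 [([0.44, -0.096, -0.0], 0.84)]
scene sieve [([0.605, 0.672, -0.002], 0.69), ([0.6, 0.407, 0.003], 0.63)]
scene maker [([0.747, 0.09, -0.002], 0.69)]
```

View pics/c11.png

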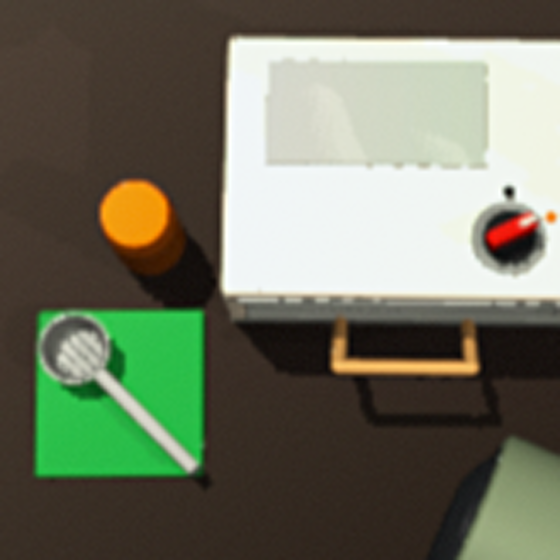

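```bash
python3 -c "
from cell import *
print(close_job())"
```

```text
the job is handed in; nothing more can be done
None
```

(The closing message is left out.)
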